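Gauge the fan-handle blanks

TASK

Check every handle blank on the bench in the bench caliper, in the order red, green, yellow (some may be missing): lay its square body on the two brass posts with the round tenon between the jaws, let go of it, and slide the jaw shut gently until the tenon presses the sprung anvil in by a few millimetres and stays so for half a second. Lay each checked blank lengthwise between the pegs on the sloped rest of its own colour, painted end down at the lip, tenon up. Finish with the empty caliper slid fully shut and everything let go, and leave the other tools where they lie.

Things in the scene. Friction and masses are not known exactly. Their poses are not given: they have to be found in the camera images.
- caliper: Fixed bench caliper on a T-shaped plinth 15 mm high (local x -147..83, y -60..165 mm). Origin on the table under the jaws; +x from posts to beam, +y from anvil to jaw. Two brass posts (14 mm in x, 30 mm in y, 68 mm apart, tops 60 mm up, open between) carry a blank's body along x. Jaws: 51-85 mm up, from x = -14 mm. Beam along y at x = 60 mm, 40 mm high, dial block at its -y end, 89 mm high.
- saddle (a point): Middle of the caliper's two posts, at the level of their tops (60 mm above the table); a blank's origin belongs 16 mm above it.
- gauge_line (a point): Middle of the gap at the jaws' front, 78 mm in caliper +x from saddle, at the height of a loaded tenon's axis (76 mm above the table); fixed to the caliper. The jaws should meet the tenon about here.
- jaw (a joint): Travel of the sliding jaw in m: 0 open (face 52 mm to +y of the posts' middle line), growing towards the anvil (caliper -y), end stop 0.068 = fully shut (face 2 mm from the unpressed anvil). About 1.5 N of friction; stays where left. With a 20 mm tenon in between it meets the anvil at about 0.050.
- jaw_tab (a point): Upright orange finger tab on the sliding jaw: 36 mm long in caliper x, 16 mm thick in caliper y, top 102 mm above the table, 41 mm of it clear. The point is in its middle, 12 mm below its top, 60 mm from the gauge line in caliper +x and 26 mm to +y of the jaw's face. Pinch across its thickness from above.
- anvil (a joint): Give of the sprung anvil across from the sliding jaw, in m: 0 at rest (its face 18 mm to the -y side of the posts' middle line), grows as it is pressed (caliper -y), 1.2 N per mm, end stop 8 mm. Pressing it is how contact force registers.
- blank_red: Loose wooden handle blank, may be absent: square body 100 x 32 x 32 mm with a round turned tenon 20 mm across and 55 mm long at its +x end; the 25 mm at the body's other (-x) end is painted red. 85 g (varies). Origin: centre of the square body; x along the blank. Starts lying on the table.
- blank_red_tenon (a point): Point on the axis of the red blank's tenon, at mid length, 78 mm from the blank's origin.
- rest_red: Fixed rest: dark ramp 120 x 60 mm rising 20 degrees towards its +x, with a red lip 14 mm tall across its low (-x) end, a red patch at its high end and two pairs of brass pegs (44 mm between, 22 mm tall; 45 mm down and 36 mm up the slope from its middle). Origin on the table, z up; the ramp's surface is 45 mm above it, the lip's inner face 55 mm down the slope from there.
- blank_green: Loose wooden handle blank, may be absent: square body 100 x 32 x 32 mm with a round turned tenon 20 mm across and 55 mm long at its +x end; the 25 mm at the body's other (-x) end is painted green. 85 g (varies). Origin: centre of the square body; x along the blank. Starts lying on the table.
- blank_green_tenon (a point): Point on the axis of the green blank's tenon, at mid length, 78 mm from the blank's origin.
- rest_green: Fixed rest: dark ramp 120 x 60 mm rising 20 degrees towards its +x, with a green lip 14 mm tall across its low (-x) end, a green patch at its high end and two pairs of brass pegs (44 mm between, 22 mm tall; 45 mm down and 36 mm up the slope from its middle). Origin on the table, z up; the ramp's surface is 45 mm above it, the lip's inner face 55 mm down the slope from there.
- blank_yellow: Loose wooden handle blank, may be absent: square body 100 x 32 x 32 mm with a round turned tenon 20 mm across and 55 mm long at its +x end; the 25 mm at the body's other (-x) end is painted yellow. 85 g (varies). Origin: centre of the square body; x along the blank. Starts lying on the table.
- blank_yellow_tenon (a point): Point on the axis of the yellow blank's tenon, at mid length, 78 mm from the blank's origin.
- rest_yellow: Fixed rest: dark ramp 120 x 60 mm rising 20 degrees towards its +x, with a yellow lip 14 mm tall across its low (-x) end, a yellow patch at its high end and two pairs of brass pegs (44 mm between, 22 mm tall; 45 mm down and 36 mm up the slope from its middle). Origin on the table, z up; the ramp's surface is 45 mm above it, the lip's inner face 55 mm down the slope from there.
- mallet: Bystander, loose: hammer-shaped mallet, 240 mm. Leave it where it lies.
- chisel_a: Bystander, loose: chisel with wooden handle, 200 mm. Leave it where it lies.
- chisel_b: Bystander, loose: chisel with red handle, 180 mm. Leave it where it lies.
- wax: Bystander, loose: black round wax pad, 84 mm across, 22 mm high. Leave it where it lies.
- coffee: Bystander, loose: white mug, 72 mm across, 60 mm high. Leave it where it lies.
- brush: Bystander, loose: brush, 190 mm. Leave it where it lies.
- mask: Bystander, loose: small round red mask, 100 mm across, 31 mm high. Leave it where it lies.

How it is judged (in metres and radians):
On the way, in this order (a step that is already met when the one before it is completed fails the run):
1. the red blank lies on the posts and its tenon is nipped between jaw and anvil until the sprung anvil yields (contact force between each of jaw, anvil and blank_red above 1.5 N and x of blank_red_tenon in the frame of gauge_line between -0.025 and 0.025 m and z of blank_red_tenon in the frame of gauge_line between -0.01 and 0.01 m and contact force between blank_red and the fingers below 0.2 N), for 0.3 s.
2. the green blank lies on the posts and its tenon is nipped between jaw and anvil until the sprung anvil yields (contact force between each of jaw, anvil and blank_green above 1.5 N and x of blank_green_tenon in the frame of gauge_line between -0.025 and 0.025 m and z of blank_green_tenon in the frame of gauge_line between -0.01 and 0.01 m and contact force between blank_green and the fingers below 0.2 N), for 0.3 s.
3. the yellow blank lies on the posts and its tenon is nipped between jaw and anvil until the sprung anvil yields (contact force between each of jaw, anvil and blank_yellow above 1.5 N and x of blank_yellow_tenon in the frame of gauge_line between -0.025 and 0.025 m and z of blank_yellow_tenon in the frame of gauge_line between -0.01 and 0.01 m and contact force between blank_yellow and the fingers below 0.2 N), for 0.3 s.
At the end, for the whole second after the job is handed in: Each blank present lies still on the rest of its own colour, tenon up, tail within about 25 mm of the lip, centred across the ramp within 12 mm and along it within 12 degrees; the jaw is shut (travel over 63 of 68 mm) (x of blank_red in the frame of rest_red between -0.022 and 0.014 m and y of blank_red in the frame of rest_red between -0.012 and 0.012 m and z of blank_red in the frame of rest_red between 0.04 and 0.072 m and x of blank_red_tenon in the frame of rest_red between 0.03 and 0.1 m and z of blank_red_tenon in the frame of rest_red between 0.07 and 0.11 m and angle between the x axis of blank_red and the y axis of rest_red, either way round above 1.35 rad and linear speed of each of blank_red, blank_green, blank_yellow below 0.02 m/s and contact force between blank_red and rest_red above 0.1 N and x of blank_green in the frame of rest_green between -0.022 and 0.014 m and y of blank_green in the frame of rest_green between -0.012 and 0.012 m and z of blank_green in the frame of rest_green between 0.04 and 0.072 m and x of blank_green_tenon in the frame of rest_green between 0.03 and 0.1 m and z of blank_green_tenon in the frame of rest_green between 0.07 and 0.11 m and angle between the x axis of blank_green and the y axis of rest_green, either way round above 1.35 rad and contact force between blank_green and rest_green above 0.1 N and x of blank_yellow in the frame of rest_yellow between -0.022 and 0.014 m and y of blank_yellow in the frame of rest_yellow between -0.012 and 0.012 m and z of blank_yellow in the frame of rest_yellow between 0.04 and 0.072 m and x of blank_yellow_tenon in the frame of rest_yellow between 0.03 and 0.1 m and z of blank_yellow_tenon in the frame of rest_yellow between 0.07 and 0.11 m and angle between the x axis of blank_yellow and the y axis of rest_yellow, either way round above 1.35 rad and contact force between blank_yellow and rest_yellow above 0.1 N and value of joint jaw above 0.063 m); the robot touches nothing.
It fails at once if a blank is crushed in the caliper (over 25 N) (contact force between jaw and blank_red above 25 N or contact force between jaw and blank_green above 25 N or contact force between jaw and blank_yellow above 25 N).
It fails at once if a bystander is pushed more than 40 mm from its place (distance of any of mallet, chisel_a, chisel_b, wax, coffee, brush, mask from where it was at the start of the episode above 0.04 m).
Of blank_red, blank_green, blank_yellow only 2 to 3 are there at a start; the rules pass over those that are not, and their reading is None.
At some moment in a run one of blank_red, blank_green, blank_yellow may be knocked a few centimetres aside while the robot is not near it.
Once in a run the grip may slacken for a moment while it holds something.
It also fails if it takes over 210 s, if anything falls off the work surface, if the arm or the gripper's body presses on something with over 40 N, if the wrist force passes 120 N, or if a joint passes its speed limit or range.

ROBOT

A 7-joint arm with a two-finger parallel gripper is mounted at the origin on the work surface. World frame = base frame: x ahead of the robot, y to its left, z up, the work surface at z = 0. Lengths are in mm, angles in rad, forces in N, time in s.
With the tool pointing down it reaches from about 400 to 925 mm from the base axis. Payload 4.1 kg.
Tool frame: the origin (TCP) lies on the centre line of the jaws, within the pads' length; the fingertips stand 19 mm ahead of it and the grasp point (between the pads) is the TCP (r.nose_length is the distance from the TCP to the fingertips, in mm); z points along the fingers, y is the line along which they close (so a half turn about z gives the same grasp; the last joint's range is limited). The gripper opens to 85 mm and grips with 20 to 120 N. Pads are 22 mm wide; open, the fingers measure 114 mm over their backs; the gripper's body (76 mm by 85 mm) begins 54 mm behind the grasp point. The pads swing forward as they close: fully open they stand 13 mm farther back than shut.
Start: joints at [-1.22, 0.398, 0.045, 1.537, -0.019, 1.207, -0.051], TCP at [282.596, 585.393, 222.147] pointing down, gripper open.
Joint ranges: [-2.82, 2.82], [-0.49, 2.23], [-1.37, 1.46], [0, 2.46], [-1.36, 4.5], [0.23, 2], [-2.94, 2.94]. Speed limits (rad/s): [2.57, 2.57, 3.14, 3.14, 3.14, 3.14, 3.14].

INTERFACE

Orientations are given as [roll, pitch, yaw] about the fixed x, y, z axes, in that order (R = Rz(yaw) Ry(pitch) Rx(roll)).
In Python, from rig import r, cams gives the robot as it stands.
- The arm moves only by the tool move_arm, never from a script. Its argument "rows" is a list of rows, each a list of 4 numbers: the shift along the tool's x, y, z in m, then the turn about the tool's z in rad. A call has 1 to 10 rows; each row is the pose to reach, as a shift and turn from the pose commanded when the call began, along the tool's axes at that moment; what a row does not reach only later rows make up. A row lasts 1/8 s, in which the tool goes at most 62.5 mm and 10.7 degrees, less where a joint would pass 70% of its speed; a pose out of reach is approached as far as the arm can. A call with a gripper value outside its range is refused whole. "claw" is the closure, from -1 (fully open) to 1 (shut), set as the call begins (left out, the last holds). The fingers move at their own pace and stop on an object; the grip force is fixed at half the most. Time passes only in rows, so rows that repeat a pose let the fingers close. It gives the time, the measured TCP pose, the force, the opening and the grip force at its end, in the units of the state.
- r.get_obs(): the state, without advancing time (a new reading comes with each control period).
- cams.read_camera(name): name is "scene" or "top" or "wrist"; returns a dict with "pixels" (400x640x3 uint8, red, green, blue), "z_map" (400x640 float32, mm along the optical axis (not along the pixel's ray), 0 where there is no reading), "intrinsics" (3x3 intrinsics, pixels), "R" (3x3) and "t" (3): a world point X has camera coordinates R X + t. Camera axes: x right, y down, z forward; pixel columns grow to the right and rows downward; lengths in mm; the calibration is good to about 2 mm. A picture is of the moment at which its call begins.
- r.sign_off(): hands the job in; it is judged then, once.
The state is a dict: "t": time; "joint_pos": joint angles; "qvel": joint speeds; "tau": joint torques, N m; "position": TCP position; "tool_rot": TCP orientation; "ft_force": force on the tool from outside, world axes, zero at the start; "torque": the same for the moment, N m; "width": finger opening in mm; "finger_force": force on a finger pad.
Only numpy, scipy, OpenCV 4.12 (cv2) and the standard library are available. Lean on these libraries where they do the work, as an engineer would, in place of code of your own. Each camera call takes 0.05 s, during which the arm holds its last target. There are 200 camera calls.

## Working session

There is one attempt and no reset: what is moved stays moved. The work goes in short steps, Python scripts to look and compute and a tool call to move; the robot and the scene stay as the last step left them, time stands still between calls to the robot, and variables do not carry over. Pictures are saved under pics/ and viewed, at most 17 in all, crops included, and the job is handed in when it is done.

Besides the shell and the picture viewer there is one more tool, called after "Request:" as a command line: name --pt "numbers of a row" for each row, then --argument value for the rest. move_arm: Moves the arm, as the interface text tells. Its arguments: {"type":"object","properties":{"rows":{"type":"array","items":{"type":"array","items":{"type":"number"}}},"claw":{"type":"number"}},"required":["rows"]}

```bash
ls; mkdir -p pics; python3 - <<'E'
from rig import r,cams
import cv2,numpy as np
for n in ["scene","top"]:
    d=cams.read_camera(n); cv2.imwrite(f"pics/{n}0.png",d["pixels"][:,:,::-1]); np.savez(f"{n}0.npz",**d)
    print(n,d["intrinsics"].tolist(),np.round(d["R"],3).tolist(),np.round(d["t"]).tolist())
print(r.get_obs())
E
```

```text
pics
scene [[374.98122505803155, 0.0, 322.4888816451658], [0.0, 374.98122505803155, 200.2688880842888], [0.0, 0.0, 1.0]] [[-0.834, 0.552, 0.003], [0.401, 0.61, -0.683], [-0.379, -0.568, -0.73]] [459.0, -187.0, 1206.0]
top [[477.0554399170497, 0.0, 318.76783400914053], [0.0, 477.0554399170497, 193.3094468148794], [0.0, 0.0, 1.0]] [[-0.011, -1.0, 0.019], [-0.986, 0.008, -0.168], [0.168, -0.021, -0.986]] [39.0, 592.0, 1194.0]
{'t': 0.1, 'joint_pos': array([-1.21999595,  0.39912305,  0.04501328,  1.53773288, -0.01873252,
        1.2069029 , -0.05074094]), 'qvel': array([-0.00050557, -0.00192407,  0.00029232, -0.0048176 , -0.00070728,
        0.00086451,  0.0018826 ]), 'tau': array([ 3.99501150e-03, -4.76266980e+01,  1.37061082e+00, -2.54953444e+01,
        1.19881253e-02,  4.94911656e-03, -1.47219470e-05]), 'position': array([282.31590169, 584.84909218, 221.17304227]), 'tool_rot': array([-3.13984970e+00,  8.20296811e-05,  2.69187343e+00]), 'ft_force': array([ 0.11294617,  0.67766921, -0.02502064]), 'torque': array([ 0.01569677, -0.00428447, -0.00522849]), 'finger_force': 0.0, 'width': 85.71604355614515}
```

View pics/scene0.png

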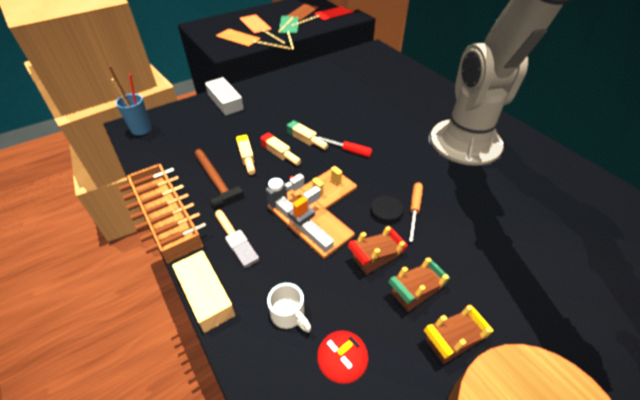

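View pics/top0.png

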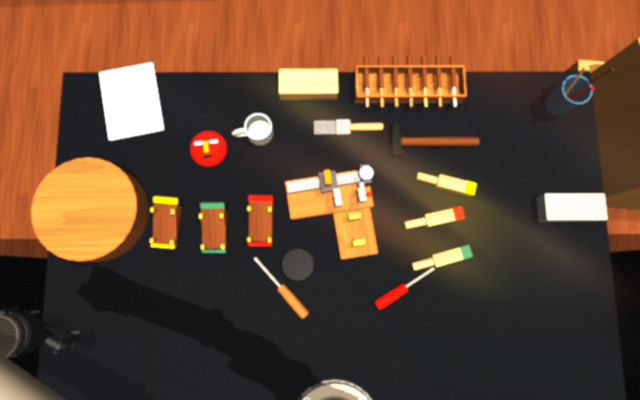

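Top view: the image's up is +x and its left is +y. All three blanks are present: yellow at (450,184), red at (440,217), green at (445,258). Rests are at (165,222) yellow, (213,227) green and (260,220) red. The caliper is at (340,205), with posts at (355,215) and (358,242) and the tab at (327,178).

```bash
cat > h.py <<'E'
import numpy as np,cv2
def load(n):
    d=dict(np.load(n)); return d
def pts(d):
    K,R,t,z=d["intrinsics"],d["R"],d["t"],d["z_map"].astype(float)
    v,u=np.mgrid[:z.shape[0],:z.shape[1]]
    c=np.stack([(u-K[0,2])/K[0,0]*z,(v-K[1,2])/K[1,1]*z,z],-1)
    P=(c-t)@R          # R^T (c-t)
    P[z==0]=np.nan
    return P
def plane(d,uv,h):
    K,R,t=d["intrinsics"],d["R"],d["t"]; uv=np.atleast_2d(uv).astype(float)
    ray=np.c_[(uv[:,0]-K[0,2])/K[0,0],(uv[:,1]-K[1,2])/K[1,1],np.ones(len(uv))]@R
    C=-R.T@t
    return C+ray*((h-C[2])/ray[:,2])[:,None]
def hsv(d): return cv2.cvtColor(d["pixels"],cv2.COLOR_RGB2HSV)
E
python3 - <<'E'
from h import *
d=load("top0.npz");P=pts(d);H=hsv(d)
print("table z",np.nanmedian(P[280:300,330:370,2]))
Z=np.nan_to_num(P[...,2])
def dump(name,m,x0,x1,y0,y1):
    b=np.zeros(m.shape,bool);b[y0:y1,x0:x1]=1;m=m&b
    n,l,s,c=cv2.connectedComponentsWithStats(m.astype(np.uint8))
    for i in range(1,n):
        if s[i,4]>15:
            q=P[l==i];print(name,s[i,4],c[i].round(1),"xyz",np.nanmedian(q,0).round(1),"z",np.nanpercentile(q[:,2],[5,95]).round(1))
    return m
S=H[...,1];V=H[...,2];h=H[...,0]
dump("yel",(h>24)&(h<34)&(S>150)&(V>120),140,500,170,280)
dump("grn",(h>65)&(h<95)&(S>80)&(V>60),140,500,170,280)
dump("red",((h<4)|(h>175))&(S>180)&(V>110),140,500,170,280)
dump("tall",(Z>50),270,390,150,270)
# blanks
for nm,(x0,x1,y0,y1) in dict(yel=(412,482,168,200),red=(400,470,203,232),grn=(410,476,243,275)).items():
    m=np.zeros(Z.shape,bool);m[y0:y1,x0:x1]=1
    m&=(V>110)&(Z>8)
    if nm=="grn": m&=~((h<5)|(h>170))
    q=P[m];print(nm,m.sum(),cv2.minAreaRect(q[:,:2].astype(np.float32)),np.nanpercentile(q[:,2],[10,50,90]).round(1))
im=cv2.resize(d["pixels"][150:275,140:400,::-1],None,fx=3,fy=3,interpolation=cv2.INTER_CUBIC)
cv2.imwrite("pics/crop1.png",im)
E
```

```text
table z -0.584042422769196
yel 51 [327.4 176.5] xyz [626.3  13.  102.2] z [ 98.1 105.5]
yel 155 [470.5 187.6] xyz [ 608.3 -372.9   30.4] z [-1.9 35.4]
yel 176 [164.7 199.8] xyz [575.7 427.9  63.8] z [ 1.6 68.6]
yel 26 [352.4 215.1] xyz [535.5 -53.6  57. ] z [13.5 64. ]
yel 17 [200.1 215.9] xyz [532.6 333.6  75.5] z [55.3 79.3]
yel 145 [162.4 245. ] xyz [462.2 437.9  36.3] z [-2.  50.5]
yel 38 [358.8 241.7] xyz [466.4 -67.6  57.4] z [11.7 62.4]
grn 150 [211.9 203.7] xyz [564.4 309.4  63.4] z [-0.9 68.7]
grn 95 [213.9 251.6] xyz [444.6 305.9  35.9] z [-3.5 41.3]
red 146 [260. 197.] xyz [581.1 186.8  64. ] z [-0.7 69.8]
red 104 [259.1 244.3] xyz [462.4 189.8  34.8] z [-3.7 41. ]
tall 384 [363.8 182. ] xyz [620.1 -80.5  82.8] z [61.3 89.9]
tall 493 [329.9 185.4] xyz [611.1   3.6  65.2] z [ 56.7 103.1]
tall 36 [270.5 204.5] xyz [562.2 157.4  64.3] z [53.4 76.7]
tall 70 [353.6 216. ] xyz [530.3 -56.   59.1] z [53.3 63.8]
tall 67 [358.4 242. ] xyz [463.7 -65.   59.3] z [55.8 63.9]
yel 681 ((623.500732421875, -307.7301025390625), (156.41574096679688, 33.90864944458008), 74.48860168457031) [19.1 30.  34.2]
red 649 ((525.874267578125, -270.9427490234375), (32.425174713134766, 157.03024291992188), 11.663091659545898) [21.4 30.1 34.2]
grn 693 ((418.4082946777344, -286.45501708984375), (40.22925567626953, 157.2915496826172), 20.417362213134766) [19.9 30.2 34.2]
```

View pics/crop1.png

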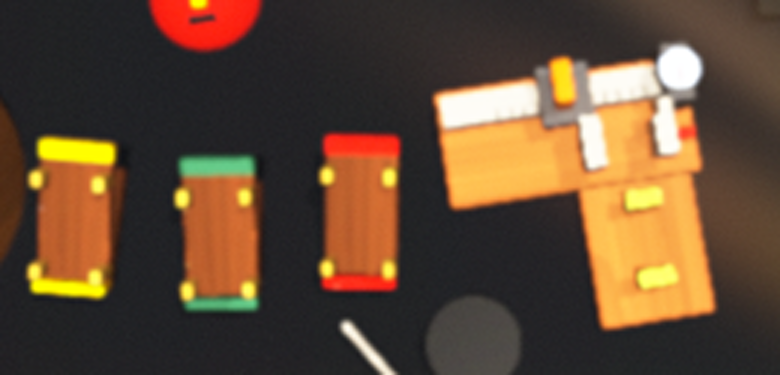

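Crop: the red rest has a lip at bottom (360,283) and a patch at top (361,145), so the ramps rise toward +x. Pegs are visible as four yellow dots per rest. The caliper posts are at (644,198) and (657,277), the tab is at (562,80), and the jaw is open. I'll compute the poses from these pixels.

```bash
python3 - <<'E'
from h import *
d=load("top0.npz");P=pts(d);H=hsv(d);Z=np.nan_to_num(P[...,2])
f=lambda L:(np.array(L,float)+.5)/3-.5+[140,150]
pegs=dict(yel=[(35,179),(98,185),(34,271),(95,276)],grn=[(181,198),(245,198),(187,291),(250,289)],red=[(326,176),(389,178),(326,269),(389,269)])
for k,L in pegs.items():
    p=f(L);q=np.r_[plane(d,p[:2],68),plane(d,p[2:],40)][:,:2]
    a=q[:2].mean(0);b=q[2:].mean(0);v=a-b;yaw=np.arctan2(v[1],v[0])
    e=v/np.linalg.norm(v);o=((a-30*e)+(b+46.1*e))/2
    print(k,"origin",o.round(1),"yaw",np.degrees(yaw).round(1),"len",np.linalg.norm(v).round(1),"(76)","w",np.linalg.norm(q[0]-q[1]).round(1),np.linalg.norm(q[2]-q[3]).round(1))
q=plane(d,f([(644,198),(657,277)]),58)[:,:2];v=q[0]-q[1];print("posts",q.round(1),q.mean(0).round(1),np.degrees(np.arctan2(v[1],v[0])),np.linalg.norm(v))
# plinth edges
E=plane(d,f([(450,209),(581,188)]),15)[:,:2];v=E[0]-E[1];print("front edge y-dir",np.degrees(np.arctan2(v[1],v[0]))-90)
E=plane(d,f([(580,188),(602,328)]),15)[:,:2];v=E[0]-E[1];print("left edge",np.degrees(np.arctan2(v[1],v[0])))
E=plane(d,f([(602,328),(715,311)]),15)[:,:2];v=E[0]-E[1];print("near edge",np.degrees(np.arctan2(v[1],v[0]))-90,E.round(1))
m=np.zeros(Z.shape,bool);m[160:195,315:340]=1;m&=(Z>97)&(H[...,0]<30)&(H[...,1]>150)
print("tab",m.sum(),np.median(P[m],0),cv2.minAreaRect(P[m][:,:2].astype(np.float32)))
for nm,(x0,x1,y0,y1) in dict(yel=(412,482,168,200),red=(400,470,203,232),grn=(410,476,243,275)).items():
    m=np.zeros(Z.shape,bool);m[y0:y1,x0:x1]=1
    body=m&(Z>29.0)&(H[...,2]>90)
    q=P[body][:,:2];c,s,a=cv2.minAreaRect(q.astype(np.float32));
    ten=m&(Z>17)&(Z<27)&(H[...,2]>90)&(H[...,1]<190)
    u=np.linalg.svd(q-q.mean(0),full_matrices=False)[2][0]
    if u[1]<0:u=-u
    al=(q@u);print(nm,body.sum(),"rect",np.round(c,1),np.round(s,1),a,"mean",q.mean(0).round(1),"axis",np.degrees(np.arctan2(u[1],u[0])).round(1),"len",np.ptp(al).round(1))
E
```

```text
yel origin [518.6 435. ] yaw -5.3 len 75.5 (76) w 53.4 52.3
grn origin [503.6 308.1] yaw 0.8 len 75.8 (76) w 53.9 53.7
red origin [520.4 187.7] yaw -1.6 len 76.0 (76) w 53.4 54.0
posts [[531.4 -57.4]
 [463.8 -66.9]] [497.6 -62.2] 7.959517390437338 68.30216782362052
front edge y-dir 8.655061196445388
left edge 7.949501085953329
near edge 7.852166532805683 [[ 422.6  -22.1]
 [ 436.4 -121.5]]
tab 89 [624.60137609  13.2658444  101.87107194] ((625.64697265625, 13.301532745361328), (36.30463790893555, 16.17155647277832), 8.378847122192383)
yel 397 rect [ 620.7 -316.8] [134.8  33.8] 74.7129135131836 mean [ 616.2 -333.6] axis 74.6 len 134.8
red 384 rect [ 529.2 -287. ] [ 32.4 120.8] 11.701009750366211 mean [ 531.  -296.7] axis 101.7 len 120.8
grn 417 rect [ 423.8 -296.8] [ 32.  133.1] 14.922130584716797 mean [ 427.4 -310.8] axis 104.8 len 133.1
```

Poses: saddle (498,-62), yaw 8°. The jaw is already about 21 mm along. Red body is at (531,-297), yaw 102°.

```bash
cat > g.py <<'E'
# usage: g.py x y z yawdeg [x y z yaw ...]  -> shifts from current pose in tool axes
import sys,numpy as np
from rig import r
from scipy.spatial.transform import Rotation as Ro
o=r.get_obs();R=Ro.from_euler("xyz",o["tool_rot"]).as_matrix();p=np.array(o["position"])
y0=np.degrees(o["tool_rot"][2])
print("t",round(o["t"],2),"p",p.round(1),"yaw",round(y0,1),"w",round(o["width"],1),"F",np.round(o["ft_force"],1))
a=np.array(sys.argv[1:],float).reshape(-1,4)
for q in a:
    dy=(q[3]-y0+180)%360-180
    print(q,"->",((R.T@(q[:3]-p))/1000).round(4),"turn",round(-np.radians(dy),3))
E
python3 g.py 531 -297 120 101.7 531 -297 25 101.7
```

```text
t 0.1 p [282.3 584.8 221.2] yaw 154.2 w 85.7 F [ 0.1  0.7 -0. ]
[ 531.  -297.   120.   101.7] -> [-0.6073 -0.6859  0.1024] turn 0.917
[ 531.  -297.    25.   101.7] -> [-0.6073 -0.6857  0.1974] turn 0.917
```

Request:
move_arm --pt "-0.04 -0.045 0 0.1" --pt "-0.08 -0.09 0 0.2" --pt "-0.12 -0.135 0 0.3" --pt "-0.16 -0.18 0 0.4" --pt "-0.2 -0.225 0 0.5" --pt "-0.24 -0.27 0 0.6" --pt "-0.28 -0.315 0 0.7" --pt "-0.32 -0.36 0 0.8" --pt "-0.36 -0.405 0.01 0.9" --pt "-0.4 -0.45 0.02 0.917" --claw -1

```text
t: 1.35
position: [447.3, 4.5, 202.0]
tool_rot: [3.141, -0.001, 1.774]
ft_force: [1.5, 1.3, -0.5]
width: 84.9
finger_force: 0.0
```

```bash
python3 g.py 531 -297 130 101.7
```

```text
t 1.35 p [447.3   4.5 202. ] yaw 101.7 w 84.9 F [ 1.5  1.3 -0.5]
[ 531.  -297.   130.   101.7] -> [-0.3122  0.0209  0.0718] turn -0.001
```

Request:
move_arm --pt "-0.06 0.004 0.01 0" --pt "-0.12 0.008 0.02 0" --pt "-0.18 0.012 0.04 0" --pt "-0.24 0.016 0.055 0" --pt "-0.29 0.02 0.07 0" --pt "-0.31 0.021 0.072 0" --pt "-0.31 0.021 0.072 0"

```text
t: 2.22
position: [529.7, -294.7, 129.3]
tool_rot: [-3.14, 0.0, 1.772]
ft_force: [0.1, 0.2, -0.2]
width: 85.6
finger_force: 0.0
```

```bash
python3 - <<'E'
from rig import r,cams
import cv2,numpy as np
d=cams.read_camera("wrist"); cv2.imwrite("pics/w1.png",d["pixels"][:,:,::-1]); np.savez("w1.npz",**d)
from h import *
P=pts(d);Z=np.nan_to_num(P[...,2]);H=hsv(d)
m=(Z>26)&(Z<38)&(H[...,2]>70)&(np.hypot(P[...,0]-531,P[...,1]+297)<110)
n,l,s,c=cv2.connectedComponentsWithStats(m.astype(np.uint8))
i=1+np.argmax(s[1:,4]);q=P[l==i][:,:2].astype(np.float32)
print(s[i,4],cv2.minAreaRect(q))
E
python3 g.py 531 -297 25 101.7
```

```text
4960 ((525.3659057617188, -271.0807189941406), (32.01963806152344, 154.5765838623047), 11.628833770751953)
t 2.27 p [ 530.1 -292.9  129.5] yaw 101.6 w 85.3 F [ 0.6 -0.2  0. ]
[ 531.  -297.    25.   101.7] -> [-0.0043  0.0002  0.1045] turn -0.001
```

View pics/w1.png

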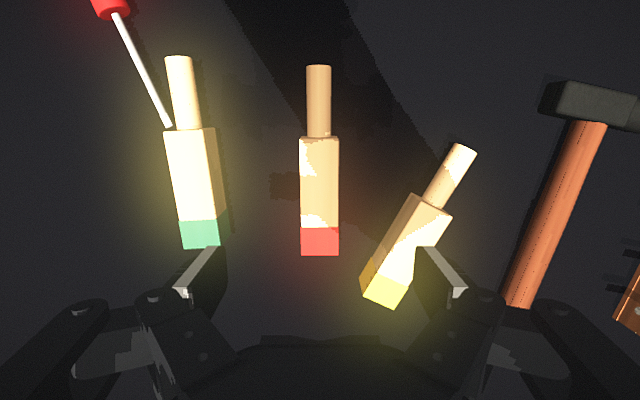

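Wrist view: red blank is centred between the fingers at (320,195), tenon up-image, with green and yellow clear of the finger paths. Descend.

Request:
move_arm --pt "-0.005 0 0.04 0" --pt "-0.005 0 0.08 0" --pt "-0.005 0 0.104 0" --pt "-0.005 0 0.104 0"

```text
t: 2.78
position: [530.6, -294.8, 24.6]
tool_rot: [-3.139, -0.004, 1.777]
ft_force: [-0.9, -0.2, 0.5]
width: 85.3
finger_force: 0.0
```

Request:
move_arm --pt "0 0 0 0" --pt "0 0 0 0" --pt "0 0 0 0" --pt "0 0 0 0" --pt "0 0 0 0" --pt "0 0 -0.03 0" --pt "0 0 -0.09 0" --pt "0 0 -0.12 0" --pt "0 0 -0.12 0" --claw 1

```text
t: 3.9
position: [533.2, -299.2, 148.9]
tool_rot: [3.137, 0.003, 1.775]
ft_force: [0.1, -0.1, 0.0]
width: -0.5
finger_force: 0.0
```

```bash
python3 g.py 497.6 -62.2 145 8 497.6 -62.2 86 8
```

```text
t 3.9 p [ 533.2 -299.2  148.9] yaw 101.7 w -0.5 F [ 0.1 -0.1  0. ]
[497.6 -62.2 145.    8. ] -> [0.2393 0.0131 0.0032] turn 1.635
[497.6 -62.2  86.    8. ] -> [0.2395 0.0128 0.0622] turn 1.635
```

Nothing was gripped, so I need to look.

```bash
python3 - <<'E'
from rig import r,cams
import cv2,numpy as np
from h import *
d=cams.read_camera("wrist"); np.savez("w2.npz",**d)
t=cams.read_camera("top"); np.savez("t2.npz",**t)
im=np.vstack([cv2.resize(d["pixels"],(480,300)),cv2.resize(t["pixels"][150:290,380:500],(360,300))[:, :] if 0 else cv2.copyMakeBorder(cv2.resize(t["pixels"][150:290,370:510],(300,300)),0,0,0,180,cv2.BORDER_CONSTANT)])
cv2.imwrite("pics/w2.png",im[:,:,::-1])
E
```

```text
(no output)
```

View pics/w2.png

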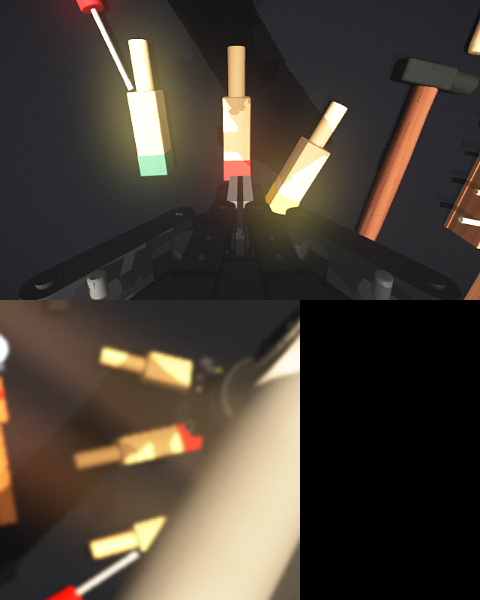

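The blank didn't move: the fingers just hadn't closed before the lift. I'll retry with a longer close.

Request:
move_arm --pt "0 0 0 0" --pt "0 0 0 0" --pt "0 0 0 0" --pt "0 0 0 0" --pt "0 0 0 0" --pt "0 0 0 0" --pt "0 0 0 0" --claw -1

```text
t: 4.88
position: [531.6, -298.0, 146.1]
tool_rot: [3.141, -0.0, 1.775]
ft_force: [-1.0, -0.0, -1.2]
width: 85.2
finger_force: 0.0
```

```bash
python3 - <<'E'
from h import *
d=load("w2.npz")
P=pts(d);Z=np.nan_to_num(P[...,2]);H=hsv(d)
m=(Z>26)&(Z<38)&(H[...,2]>70)&(np.hypot(P[...,0]-531,P[...,1]+297)<110)
n,l,s,c=cv2.connectedComponentsWithStats(m.astype(np.uint8))
i=1+np.argmax(s[1:,4]);q=P[l==i][:,:2].astype(np.float32)
print(s[i,4],cv2.minAreaRect(q))
E
python3 g.py 531 -298 25 101.7
```

```text
4230 ((525.383056640625, -270.76568603515625), (32.31070327758789, 154.30064392089844), 11.83261489868164)
t 4.88 p [ 531.6 -298.   146.1] yaw 101.7 w 85.2 F [-1.  -0.  -1.2]
[ 531.  -298.    25.   101.7] -> [ 1.000e-04 -6.000e-04  1.211e-01] turn -0.0
```

Request:
move_arm --pt "0 0 0.045 0" --pt "0 0 0.09 0" --pt "0 0 0.121 0" --pt "0 0 0.121 0" --pt "0 0 0.121 0"

```text
t: 5.5
position: [532.5, -298.8, 26.4]
tool_rot: [3.14, 0.001, 1.775]
ft_force: [1.0, -0.4, 0.7]
width: 85.4
finger_force: 0.0
```

Request:
move_arm --pt "0 0 0 0" --pt "0 0 0 0" --pt "0 0 0 0" --pt "0 0 0 0" --pt "0 0 0 0" --pt "0 0 0 0" --pt "0 0 0 0" --pt "0 0 0 0" --claw 1

```text
t: 6.5
position: [531.6, -297.9, 25.0]
tool_rot: [3.142, -0.0, 1.775]
ft_force: [0.0, 0.5, 0.9]
width: 0.0
finger_force: 0.0
```

```bash
python3 - <<'E'
from rig import r,cams
import cv2,numpy as np
from h import *
d=cams.read_camera("wrist"); np.savez("w3.npz",**d)
s=cams.read_camera("scene"); np.savez("s3.npz",**s)
im=np.hstack([cv2.resize(d["pixels"],(400,250)),cv2.resize(s["pixels"][100:200,220:380],(400,250))])
cv2.imwrite("pics/w3.png",im[:,:,::-1])
E
```

```text
(no output)
```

View pics/w3.png

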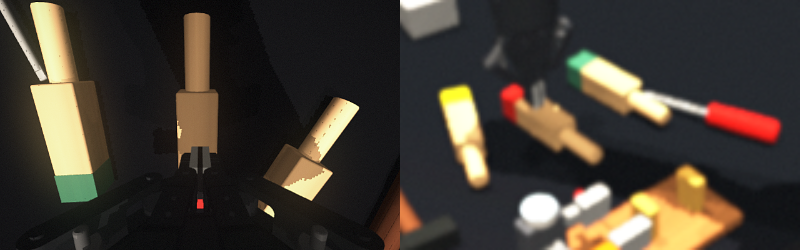

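```bash
python3 - <<'E'
from h import *
from rig import r
print(r.nose_length, {k:v for k,v in r.get_obs().items() if k in("position","width","tool_rot","joint_pos")})
d=load("w3.npz");P=pts(d)
for v in range(220,400,12): print(v,[tuple(P[v,u].round(0)) for u in (300,312,320,328,340)])
m=np.isfinite(P[...,2]);s=load("s3.npz");Q=pts(s)
for v in range(128,152,2): print(v,[tuple(Q[v,u].round(0)) for u in (268,272,276,280)])
E
```

```text
19.0 {'joint_pos': array([-1.42858126e-03,  6.23919641e-01,  6.01422995e-01,  1.82194520e+00,
       -4.60596099e-01,  8.38978046e-01,  1.03101530e+00]), 'position': array([ 531.60838494, -297.9152242 ,   25.05425007]), 'tool_rot': array([ 3.14155451e+00, -1.28710403e-04,  1.77490614e+00]), 'width': 0.11925941506974992}
220 [(np.float64(521.0), np.float64(-284.0), np.float64(33.0)), (np.float64(526.0), np.float64(-283.0), np.float64(32.0)), (np.float64(530.0), np.float64(-282.0), np.float64(34.0)), (np.float64(534.0), np.float64(-281.0), np.float64(33.0)), (np.float64(540.0), np.float64(-281.0), np.float64(32.0))]
232 [(np.float64(522.0), np.float64(-291.0), np.float64(32.0)), (np.float64(528.0), np.float64(-290.0), np.float64(32.0)), (np.float64(531.0), np.float64(-288.0), np.float64(33.0)), (np.float64(535.0), np.float64(-288.0), np.float64(32.0)), (np.float64(541.0), np.float64(-286.0), np.float64(33.0))]
244 [(np.float64(523.0), np.float64(-293.0), np.float64(42.0)), (np.float64(528.0), np.float64(-287.0), np.float64(52.0)), (np.float64(531.0), np.float64(-287.0), np.float64(51.0
[... 5935 characters left out ...]
64(nan), np.float64(nan), np.float64(nan)), (np.float64(545.0), np.float64(-286.0), np.float64(32.0)), (np.float64(535.0), np.float64(-280.0), np.float64(31.0)), (np.float64(525.0), np.float64(-271.0), np.float64(33.0))]
148 [(np.float64(548.0), np.float64(-310.0), np.float64(9.0)), (np.float64(545.0), np.float64(-288.0), np.float64(22.0)), (np.float64(540.0), np.float64(-269.0), np.float64(33.0)), (np.float64(530.0), np.float64(-264.0), np.float64(32.0))]
150 [(np.float64(549.0), np.float64(-311.0), np.float64(1.0)), (np.float64(543.0), np.float64(-293.0), np.float64(11.0)), (np.float64(542.0), np.float64(-267.0), np.float64(28.0)), (np.float64(534.0), np.float64(-256.0), np.float64(32.0))]
```

```bash
python3 - <<'E'
from h import *
d=load("w1.npz");P=pts(d)
print("TCP 530 -293..-297 129.5")
for u,v in [(222,250),(215,256),(205,268),(185,292),(180,297),(418,250),(430,262),(455,290),(462,297),(150,300)]: print(u,v,P[v,u].round(1))
m=(np.hypot(P[...,0]-530,P[...,1]+297)<70)&(P[...,2]>60); print("lowest tool z",np.percentile(P[m][:,2],[0,1,5]))
d=load("w2.npz");P=pts(d);print("closed, TCP 531.6 -298 146-149")
m=(np.hypot(P[...,0]-531,P[...,1]+298)<40)&(P[...,2]>60); q=P[m];print(np.percentile(q[:,2],[0,.5,1,5]),q[q[:,2]<np.percentile(q[:,2],.5)].mean(0))
C=-d["R"].T@d["t"];print("cam",C,"axis",d["R"][2])
E
```

```text
TCP 530 -293..-297 129.5
222 250 [ 487.5 -295.1  155.6]
215 256 [ 487.6 -292.8  166.1]
205 268 [ 487.3 -292.7  176.7]
185 292 [ 485.7 -294.6  190.3]
180 297 [ 486.8 -291.6  197.3]
418 250 [ 570.8 -276.6  158.7]
430 262 [ 571.  -275.3  172.1]
455 290 [ 573.5 -276.   190. ]
462 297 [ 572.2 -274.4  196.9]
150 300 [ 479.4 -291.9  200.7]
lowest tool z [151.40337311 158.93938821 173.63112043]
closed, TCP 531.6 -298 146-149
[161.43770998 168.09342353 171.70175183 195.83314451] [ 532.56601677 -289.44987659  165.86388613]
cam [ 520.32686549 -233.46800858  301.22569841] axis [ 0.05968796 -0.26057668 -0.96360632]
```

The finger depth shows the tips sitting about 32 mm higher than the reported TCP implies, so they closed above the blank. In wrist depth, closed tips are at about TCP_z + 14 mm. I'll open, go lower in steps and watch the force.

Request:
move_arm --pt "0 0 -0.01 0" --pt "0 0 -0.01 0" --pt "0 0 -0.01 0" --pt "0 0 -0.01 0" --pt "0 0 -0.01 0" --pt "0 0 0.01 0" --pt "0 0 0.022 0" --pt "0 0 0.022 0" --pt "0 0 0.022 0" --claw -1

```text
t: 7.72
position: [531.6, -298.2, 2.9]
tool_rot: [-3.141, 0.0, 1.775]
ft_force: [1.0, -0.4, 0.4]
width: 85.5
finger_force: 0.0
```

```bash
python3 - <<'E'
from rig import r,cams
from h import *
d=cams.read_camera("wrist");P=pts(d);o=r.get_obs();p=o["position"];print(p,o["ft_force"],o["width"])
# profile of lowest depth on finger columns: list points |lateral|~43 near TCP
R=np.array([np.cos(o["tool_rot"][2]),np.sin(o["tool_rot"][2])]);
q=P-p; a=q[...,0]*R[0]+q[...,1]*R[1]; b=q[...,0]*R[1]-q[...,1]*R[0]
for s in(-1,1):
    m=(abs(b*s-46)<8)&(a>5)&(a<16)&(P[...,2]>5)
    print(s,m.sum(),np.sort(P[m][:,2])[:60:6].round(1))
s=cams.read_camera("scene");np.savez("s4.npz",**s);cv2.imwrite("pics/s4.png",cv2.resize(s["pixels"][90:190,220:380],(800,500),interpolation=cv2.INTER_CUBIC)[:,:,::-1])
E
```

```text
[ 531.79260957 -298.28978698    3.2673577 ] [-0.01045131 -0.3677667  -0.13829968] 85.41848287780178
-1 3442 [25.4 27.3 27.9 28.7 28.9 29.3 29.5 29.8 30.  30.5]
1 3196 [26.  27.3 28.1 28.6 29.1 29.4 29.7 30.1 30.3 30.6]
```

View pics/s4.png

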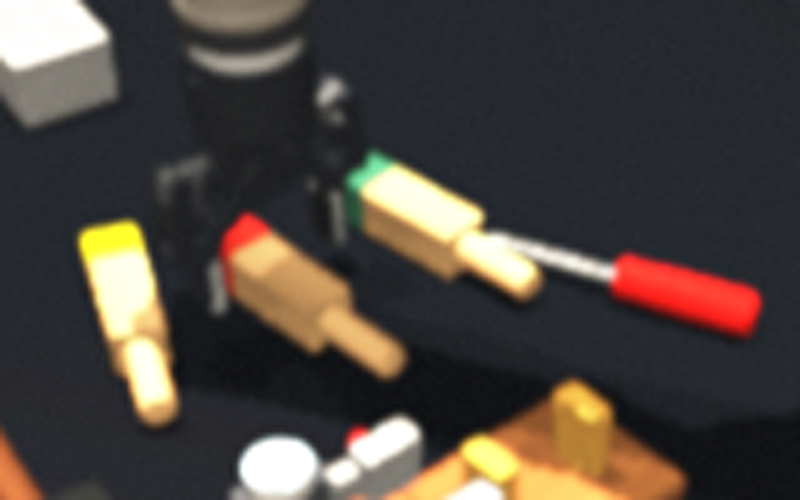

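Scene crop: the fingers straddle the red blank, tips about 25 mm above the table (left tip at (215,305), right at (337,240)). Go 10 mm lower and close.

Request:
move_arm --pt "0 0 0.006 0" --pt "0 0 0.01 0" --pt "0 0 0.01 0"

```text
t: 8.2
position: [531.3, -297.7, -7.4]
tool_rot: [-3.141, -0.001, 1.775]
ft_force: [-0.6, 0.3, -0.3]
width: 85.4
finger_force: 0.0
```

Request:
move_arm --pt "0 0 0 0" --pt "0 0 0 0" --pt "0 0 0 0" --pt "0 0 0 0" --pt "0 0 0 0" --pt "0 0 0 0" --pt "0 0 0 0" --claw 1

```text
t: 9.07
position: [531.9, -298.2, -6.6]
tool_rot: [3.141, 0.0, 1.775]
ft_force: [1.1, 0.0, 3.7]
width: 31.3
finger_force: 61.0
```

Gripped at 31.3 mm. In this grip the blank axis is 23 mm above the reported TCP.

Request:
move_arm --pt "0 0 -0.04 0" --pt "0 0 -0.08 0" --pt "0 0 -0.12 0" --pt "0 0 -0.125 0" --pt "0 0 -0.125 0"

```text
t: 9.7
position: [531.1, -297.3, 117.3]
tool_rot: [-3.141, -0.001, 1.775]
ft_force: [-0.1, 0.1, -0.5]
width: 31.4
finger_force: 60.5
```

```bash
python3 g.py 497.6 -62.2 110 8 497.6 -62.2 54 8
```

```text
t 9.7 p [ 531.1 -297.3  117.3] yaw 101.7 w 31.4 F [-0.1  0.1 -0.5]
[497.6 -62.2 110.    8. ] -> [0.237  0.0149 0.0076] turn 1.636
[497.6 -62.2  54.    8. ] -> [0.2369 0.0149 0.0636] turn 1.636
```

Request:
move_arm --pt "0.015 0.001 0 0.17" --pt "0.04 0.002 0 0.34" --pt "0.065 0.004 0 0.52" --pt "0.09 0.006 0 0.69" --pt "0.12 0.008 0 0.87" --pt "0.15 0.009 0 1.04" --pt "0.18 0.011 0 1.22" --pt "0.21 0.013 0 1.4" --pt "0.237 0.015 0.005 1.56" --pt "0.237 0.015 0.007 1.636"

```text
t: 10.95
position: [496.5, -59.7, 108.7]
tool_rot: [-3.141, 0.005, 0.14]
ft_force: [0.4, 0.4, -0.3]
width: 31.1
finger_force: 60.5
```

Request:
move_arm --pt "0 0 0 0" --pt "0 0 0 0"

```text
t: 11.2
position: [497.6, -63.2, 110.5]
tool_rot: [3.141, 0.001, 0.139]
ft_force: [-0.7, 0.4, -1.4]
width: 31.2
finger_force: 60.5
```

```bash
python3 - <<'E'
from rig import r,cams
from h import *
d=cams.read_camera("wrist"); np.savez("w5.npz",**d)
cv2.imwrite("pics/w5.png",d["pixels"][:,:,::-1])
P=pts(d)
for u,v in [(320,60),(320,100),(320,150),(320,200)]: print(u,v,P[v,u].round(1))
E
python3 g.py 497.6 -62.2 54 8
```

```text
320 60 [583.1 -51.5 144.2]
320 100 [569.8 -53.3 142.8]
320 150 [551.7 -55.9 143.5]
320 200 [534.1 -58.4 150.5]
t 11.25 p [497.9 -63.3 110.7] yaw 8.0 w 31.3 F [-0.2 -0.1 -0.6]
[497.6 -62.2  54.    8. ] -> [-0.0001 -0.0011  0.0567] turn -0.001
```

View pics/w5.png

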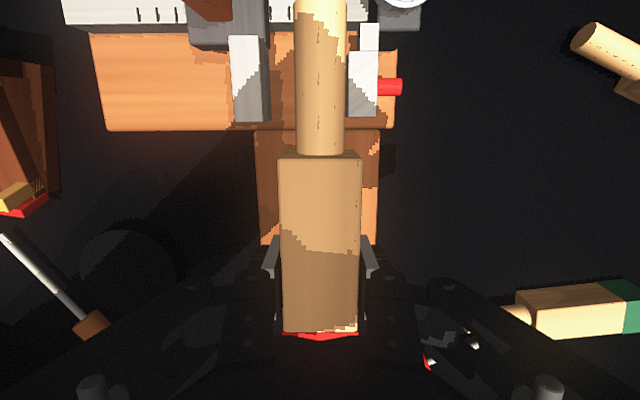

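Wrist view: tenon (320,80) is lined up between jaw (250,80) and anvil (362,85), and the body sits over the posts. Lower it.

Request:
move_arm --pt "0 -0.001 0.02 0" --pt "0 -0.001 0.04 0" --pt "0 -0.001 0.05 0" --pt "0 -0.001 0.055 0" --pt "0 -0.001 0.057 0" --pt "0 -0.001 0.057 0" --pt "0 -0.001 0.057 0"

```text
t: 12.12
position: [498.5, -61.8, 54.5]
tool_rot: [-3.142, -0.001, 0.139]
ft_force: [-0.0, 0.8, -0.7]
width: 31.4
finger_force: 60.5
```

Request:
move_arm --pt "0 0 0.001 0" --pt "0 0 0.002 0" --pt "0 0 0.002 0"

```text
t: 12.5
position: [498.4, -61.8, 53.3]
tool_rot: [-3.14, -0.001, 0.139]
ft_force: [-4.5, 1.1, 11.5]
width: 31.3
finger_force: 62.2
```

Request:
move_arm --pt "0 0 0 0" --pt "0 0 0 0" --pt "0 0 0 0" --pt "0 0 0 0" --pt "0 0 0 0" --pt "0 0 0 0" --pt "0 0 -0.03 0" --pt "0 0 -0.07 0" --pt "0 0 -0.09 0" --pt "0 0 -0.09 0" --claw -1

```text
t: 13.75
position: [499.0, -61.7, 142.8]
tool_rot: [-3.141, -0.002, 0.139]
ft_force: [-0.3, 0.4, 0.6]
width: 85.3
finger_force: 0.0
```

```bash
python3 g.py 625.6 13.3 120 8 625.6 13.3 72 8
python3 - <<'E'
from rig import cams
from h import *
d=cams.read_camera("wrist"); np.savez("w6.npz",**d)
P=pts(d);H=hsv(d);Z=np.nan_to_num(P[...,2])
m=(Z>97)&(Z<106)&(H[...,0]<20)&(H[...,1]>150)&(np.hypot(P[...,0]-625,P[...,1]-13)<60)
print("tab",m.sum(), cv2.minAreaRect(P[m][:,:2].astype(np.float32)) if m.sum() else 0)
m=(Z>88)&(Z<95)&(np.hypot(P[...,0]-498,P[...,1]+62)<75)
print("body",m.sum(), cv2.minAreaRect(P[m][:,:2].astype(np.float32)), np.median(Z[m]))
E
```

```text
t 13.75 p [499.  -61.7 142.8] yaw 8.0 w 85.3 F [-0.3  0.4  0.6]
[625.6  13.3 120.    8. ] -> [ 0.1358 -0.0567  0.0232] turn -0.0
[625.6  13.3  72.    8. ] -> [ 0.1357 -0.0567  0.0712] turn -0.0
tab 495 ((613.1248779296875, 11.020303726196289), (11.48897933959961, 15.575319290161133), 9.215757369995117)
body 6592 ((511.15289306640625, -59.90530014038086), (121.69475555419922, 32.47492218017578), 8.184954643249512) 92.65588066834617
```

Request:
move_arm --pt "0.045 -0.019 0 0" --pt "0.09 -0.038 0 0" --pt "0.136 -0.057 0.01 0" --pt "0.136 -0.057 0.02 0" --pt "0.136 -0.057 0.04 0" --pt "0.136 -0.057 0.06 0" --pt "0.136 -0.057 0.078 0" --pt "0.136 -0.057 0.078 0" --pt "0.136 -0.057 0.078 0" --claw 0

```text
t: 14.92
position: [625.2, 13.1, 64.6]
tool_rot: [3.141, -0.001, 0.138]
ft_force: [0.4, 0.2, 0.5]
width: 42.9
finger_force: 0.0
```

Request:
move_arm --pt "0 0 0 0" --pt "0 0 0 0" --pt "0 0 0 0" --pt "0 0 0 0" --pt "0 0 0 0" --claw 1

```text
t: 15.55
position: [625.6, 13.4, 65.1]
tool_rot: [3.142, -0.001, 0.14]
ft_force: [-1.4, -0.1, 5.3]
width: 15.0
finger_force: 59.3
```

Request:
move_arm --pt "0 0.005 0 0" --pt "0 0.01 0 0" --pt "0 0.014 0 0" --pt "0 0.018 0 0" --pt "0 0.021 0 0" --pt "0 0.024 0 0" --pt "0 0.026 0 0" --pt "0 0.028 0 0" --pt "0 0.029 0 0" --pt "0 0.029 0 0"

```text
t: 16.8
position: [629.7, -14.0, 65.1]
tool_rot: [-3.14, -0.001, 0.14]
ft_force: [-1.6, 3.4, 6.6]
width: 15.1
finger_force: 59.4
```

```bash
python3 g.py
```

```text
t 16.8 p [629.7 -14.   65.1] yaw 8.0 w 15.1 F [-1.6  3.4  6.6]
```

Request:
move_arm --pt "0 0.001 0 0" --pt "0 0.002 0 0" --pt "0 0.003 0 0" --pt "0 0.004 0 0" --pt "0 0.005 0 0" --pt "0 0.005 0 0" --pt "0 0.005 0 0" --pt "0 0.005 0 0" --pt "0 0.005 0 0" --pt "0 0.005 0 0"

```text
t: 18.05
position: [630.1, -17.0, 65.0]
tool_rot: [-3.137, -0.001, 0.141]
ft_force: [-2.8, 5.9, 9.3]
width: 15.0
finger_force: 59.7
```

```bash
python3 - <<'E'
from rig import cams
from h import *
d=cams.read_camera("top"); 
cv2.imwrite("pics/t7.png",cv2.resize(d["pixels"][150:270,280:400],(600,600),interpolation=cv2.INTER_CUBIC)[:,:,::-1])
E
```

```text
(no output)
```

View pics/t7.png

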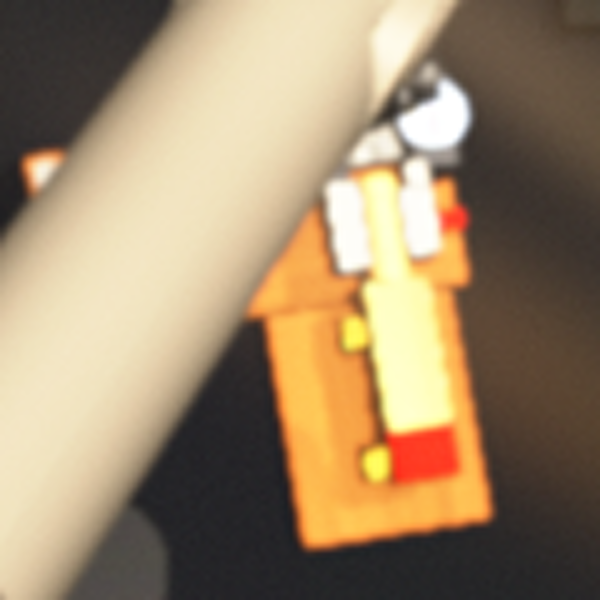

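Top crop: blank is against the anvil (420,210), with the jaw (348,225) touching the tenon. Push a bit more and hold.

Request:
move_arm --pt "0 0.001 0 0" --pt "0 0.002 0 0" --pt "0 0.003 0 0" --pt "0 0.004 0 0" --pt "0 0.005 0 0" --pt "0 0.005 0 0" --pt "0 0.005 0 0" --pt "0 0.005 0 0" --pt "0 0.005 0 0" --pt "0 0.005 0 0"

```text
t: 19.35
position: [630.5, -20.1, 65.0]
tool_rot: [-3.134, 0.0, 0.142]
ft_force: [-5.0, 9.4, 11.2]
width: 15.1
finger_force: 60.0
```

Request:
move_arm --pt "0 0 0 0" --pt "0 0 0 0" --pt "0 0 0 0" --pt "0 -0.005 0 0" --pt "0 -0.012 0 0" --pt "0 -0.02 0 0" --pt "0 -0.03 0 0" --pt "0 -0.039 0 0" --pt "0 -0.042 0 0" --pt "0 -0.042 0 0"

```text
t: 20.6
position: [625.0, 16.8, 65.1]
tool_rot: [-3.141, -0.001, 0.14]
ft_force: [-0.1, -0.7, 7.0]
width: 15.3
finger_force: 59.7
```

Request:
move_arm --pt "0 0 0 0" --pt "0 0 0 0" --pt "0 0 0 0" --pt "0 0 0 0" --pt "0 0 -0.02 0" --pt "0 0 -0.05 0" --pt "0 0 -0.08 0" --pt "0 0 -0.08 0" --pt "0 0 -0.08 0" --claw 0

```text
t: 21.72
position: [624.3, 16.6, 144.3]
tool_rot: [-3.141, -0.0, 0.139]
ft_force: [-0.2, -0.3, -0.2]
width: 43.0
finger_force: 0.0
```

```bash
cat > look.py <<'E'
# look.py cam x y zlo zhi rad : minAreaRect of points in the band
import sys
from rig import cams
from h import *
c=sys.argv[1];x,y,lo,hi,rad=map(float,sys.argv[2:7])
d=cams.read_camera(c);np.savez("last.npz",**d)
P=pts(d);H=hsv(d);Z=np.nan_to_num(P[...,2])
m=(Z>lo)&(Z<hi)&(H[...,2]>70)&(H[...,1]>40)&(np.hypot(P[...,0]-x,P[...,1]-y)<rad)
n,l,s,_=cv2.connectedComponentsWithStats(m.astype(np.uint8))
for i in range(1,n):
    if s[i,4]>60:
        q=P[l==i];print(s[i,4],[np.round(k,1).tolist() for k in cv2.minAreaRect(q[:,:2].astype(np.float32))],"z",np.median(q[:,2]).round(1),"rgb",np.median(d["pixels"][l==i],0))
E
python3 look.py top 498 -62 86 98 100; python3 look.py wrist 498 -62 86 98 100;python3 look.py top 625 13 97 106 50;  python3 g.py
```

```text
517 [[507.5, -68.3], [110.4, 32.7], 9.1] z 91.3 rgb [254. 251. 175.]
t 21.88 p [623.8  16.7 143.2] yaw 8.0 w 42.6 F [ 0.4  0.8 -0.5]
```

```bash
python3 g.py 500 -69.5 140 9
```

```text
t 21.88 p [623.8  16.7 143.2] yaw 8.0 w 42.6 F [ 0.4  0.8 -0.5]
[500.  -69.5 140.    9. ] -> [-0.1346  0.0682  0.0034] turn -0.018
```

Request:
move_arm --pt "-0.04 0.02 0 0" --pt "-0.08 0.04 0 0" --pt "-0.12 0.06 0 -0.018" --pt "-0.135 0.068 0.003 -0.018" --pt "-0.135 0.068 0.003 -0.018" --pt "-0.135 0.068 0.003 -0.018" --pt "-0.135 0.068 0.003 -0.018" --claw -1

```text
t: 22.75
position: [501.5, -68.8, 141.1]
tool_rot: [3.141, -0.0, 0.159]
ft_force: [0.4, -0.5, 0.1]
width: 85.5
finger_force: 0.0
```

```bash
python3 look.py wrist 500 -69 86 98 100;python3 look.py wrist 500 -69 89 98 100;  python3 g.py 500 -69.5 53 9; python3 - <<'E'
from h import *
d=load("last.npz");P=pts(d);H=hsv(d);Z=np.nan_to_num(P[...,2])
# tenon shoulder: where the height drops from 92 to 86 along axis
for a in range(20,110,4):
    p=np.array([500,-69.5])+a*np.array([np.cos(.157),np.sin(.157)])
    m=np.hypot(P[...,0]-p[0],P[...,1]-p[1])<3
    print(a,m.sum(),np.median(Z[m]).round(1) if m.any() else None,end="; ")
E
```

```text
7272 [[525.4, -65.3], [148.5, 32.4], 9.1] z 92.6 rgb [221. 157. 106.]
6625 [[502.1, -68.9], [100.1, 32.4], 9.3] z 92.7 rgb [220. 154. 103.]
t 22.85 p [501.  -69.1 141.1] yaw 9.1 w 85.4 F [0.2 0.2 0.4]
[500.  -69.5  53.    9. ] -> [-0.0011  0.0001  0.0881] turn 0.001
20 61 92.8; 24 65 92.7; 28 67 92.7; 32 63 92.7; 36 66 92.7; 40 69 92.8; 44 68 92.6; 48 67 92.5; 52 74 90.6; 56 67 86.2; 60 68 86.5; 64 70 86.4; 68 71 86.4; 72 70 86.4; 76 75 86.2; 80 75 86.3; 84 72 86.2; 88 74 86.3; 92 78 86.2; 96 78 86.3; 100 78 86.5; 104 80 86.2; 108 24 86.1;
```

Request:
move_arm --pt "0.001 0 0.04 0" --pt "0.001 0 0.075 0" --pt "0.001 0 0.088 0" --pt "0.001 0 0.088 0" --pt "0.001 0 0.088 0"

```text
t: 23.48
position: [502.3, -69.8, 54.2]
tool_rot: [3.141, -0.002, 0.157]
ft_force: [0.3, 0.8, 0.1]
width: 85.8
finger_force: 0.0
```

Request:
move_arm --pt "0 0 0 0" --pt "0 0 0 0" --pt "0 0 0 0" --pt "0 0 0 0" --pt "0 0 0 0" --pt "0 0 0 0" --pt "0 0 0 0" --pt "0 0 -0.03 0" --pt "0 0 -0.07 0" --pt "0 0 -0.075 0" --claw 1

```text
t: 24.72
position: [502.7, -69.9, 129.9]
tool_rot: [3.141, -0.004, 0.157]
ft_force: [0.0, 0.2, -1.3]
width: 31.4
finger_force: 59.6
```

```bash
python3 g.py 517 188 130 -1.6
```

```text
t 24.73 p [502.7 -69.9 129.9] yaw 9.0 w 31.4 F [ 0.   0.2 -1.3]
[517.  188.  130.   -1.6] -> [ 5.450e-02 -2.525e-01 -1.000e-04] turn 0.185
```

Request:
move_arm --pt "0.01 -0.045 0 0.04" --pt "0.02 -0.095 0 0.08" --pt "0.03 -0.145 0 0.12" --pt "0.043 -0.195 0 0.16" --pt "0.052 -0.24 0 0.185" --pt "0.0545 -0.2525 0 0.185" --pt "0.0545 -0.2525 0 0.185" --pt "0.0545 -0.2525 0 0.185"

```text
t: 25.72
position: [515.3, 186.1, 127.9]
tool_rot: [3.141, 0.0, -0.031]
ft_force: [-0.3, -0.3, -0.7]
width: 31.3
finger_force: 59.7
```

```bash
python3 g.py 517 188 56 -1.6;python3 look.py wrist 540 188 40 62 70; python3 - <<'E'
from h import *
d=load("last.npz");cv2.imwrite("pics/w8.png",d["pixels"][:,:,::-1])
E
```

```text
t 25.73 p [515.3 186.1 127.9] yaw -1.8 w 31.3 F [-0.3 -0.3 -0.7]
[517.  188.   56.   -1.6] -> [ 0.0016 -0.002   0.0719] turn -0.003
67 [[587.1, 208.3], [14.0, 2.0], 88.3] z 58.8 rgb [145.  53.  38.]
224 [[563.4, 208.6], [13.6, 12.0], 85.0] z 60.5 rgb [92. 57. 38.]
192 [[561.7, 161.7], [11.4, 12.1], 0.3] z 60.7 rgb [122.  72.  47.]
```

View pics/w8.png

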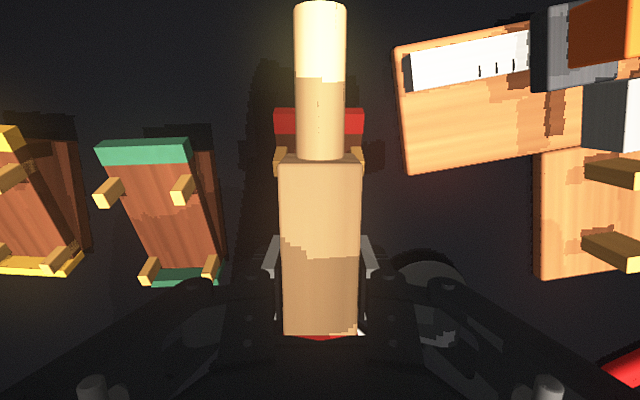

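Wrist view: red patch spans 274–364 and the tenon is centred at 320, so it's aligned. Lower.

Request:
move_arm --pt "0.002 -0.001 0.025 0" --pt "0.002 -0.001 0.045 0" --pt "0.002 -0.001 0.06 0" --pt "0.002 -0.001 0.066 0" --pt "0.002 -0.001 0.069 0" --pt "0.002 -0.001 0.071 0" --pt "0.002 -0.001 0.071 0"

```text
t: 26.65
position: [517.8, 189.5, 57.4]
tool_rot: [-3.141, -0.001, -0.028]
ft_force: [0.4, 0.3, -0.6]
width: 31.3
finger_force: 59.7
```

```bash
python3 g.py 517 188 55 -1.6
```

```text
t 26.65 p [517.8 189.5  57.4] yaw -1.6 w 31.3 F [ 0.4  0.3 -0.6]
[517.  188.   55.   -1.6] -> [-0.0008  0.0015  0.0024] turn -0.0
```

Request:
move_arm --pt "-0.001 0.0015 0.001 0" --pt "-0.001 0.0015 0.002 0" --pt "-0.001 0.0015 0.003 0" --pt "-0.001 0.0015 0.003 0"

```text
t: 27.15
position: [516.6, 187.8, 54.8]
tool_rot: [-3.141, 0.0, -0.028]
ft_force: [-3.0, -0.4, 5.8]
width: 31.0
finger_force: 60.5
```

Request:
move_arm --pt "0 0 0 0" --pt "0 0 0 0" --pt "0 0 0 0" --pt "0 0 0 0" --pt "0 0 0 0" --pt "0 0 0 0" --pt "0 0 -0.03 0" --pt "0 0 -0.07 0" --pt "0 0 -0.09 0" --pt "0 0 -0.09 0" --claw -0.5

```text
t: 28.4
position: [517.3, 188.2, 145.0]
tool_rot: [-3.14, -0.002, -0.028]
ft_force: [0.3, -0.1, -1.7]
width: 64.0
finger_force: 0.0
```

```bash
python3 - <<'E'
from rig import r,cams
from h import *
import sys
d=cams.read_camera("scene");t=cams.read_camera("top");np.savez("t9.npz",**t);np.savez("s9.npz",**d)
im=np.hstack([cv2.resize(d["pixels"][215:295,330:430],(400,320)),cv2.resize(t["pixels"][170:270,210:310],(320,320))])
cv2.imwrite("pics/s9.png",im[:,:,::-1])
E
python3 g.py
```

```text
t 28.5 p [515.8 188.1 143. ] yaw -1.6 w 63.9 F [-0.6  0.3 -0.1]
```

View pics/s9.png

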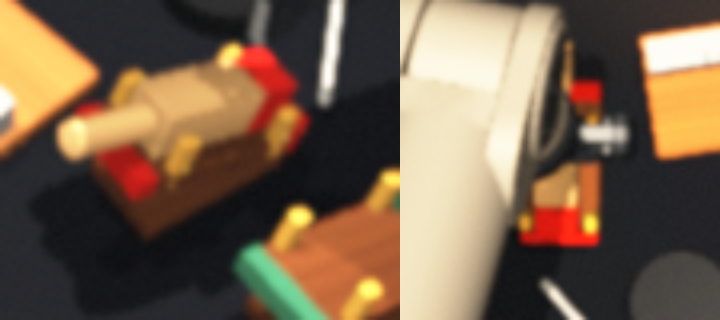

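Red lies on its rest between the pegs, painted end at the lip. Next is green; I'll re-measure the blanks first.

```bash
python3 - <<'E'
from h import *
d=load("t9.npz");P=pts(d);H=hsv(d);Z=np.nan_to_num(P[...,2])
for nm,x,y in(("g",421,-284),("y",623,-308)):
  for lo in(22,29):
    m=(Z>lo)&(Z<38)&(H[...,2]>90)&~((H[...,0]>172)|(H[...,0]<4))&(np.hypot(P[...,0]-x,P[...,1]-y)<130)
    n,l,s,_=cv2.connectedComponentsWithStats(m.astype(np.uint8))
    for i in range(1,n):
      if s[i,4]>60:
        q=P[l==i];print(nm,lo,s[i,4],[np.round(k,1) for k in cv2.minAreaRect(q[:,:2].astype(np.float32))],q[:,:2].mean(0).round(1))
E
python3 g.py 425 -308 125 105
```

```text
g 22 594 [array([ 420.8, -286.4]), array([ 32.1, 158.3]), np.float64(15.1)] [ 424.2 -298.4]
g 29 391 [array([ 427.7, -312. ]), array([ 31.9, 101.9]), np.float64(15.0)] [ 427.8 -311.7]
y 22 217 [array([ 739.6, -307.6]), array([126.2,  21.1]), np.float64(89.6)] [ 738.5 -309.3]
y 22 581 [array([ 623.2, -307.4]), array([155.9,  33.5]), np.float64(75.5)] [ 619.2 -320.3]
y 29 388 [array([ 616.5, -334. ]), array([101. ,  32.7]), np.float64(75.1)] [ 616.  -335.4]
t 28.5 p [515.8 188.1 143. ] yaw -1.6 w 63.9 F [-0.6  0.3 -0.1]
[ 425. -308.  125.  105.] -> [-0.0769  0.4984  0.0182] turn -1.86
```

Request:
move_arm --pt "-0.005 0.04 0 -0.18" --pt "-0.013 0.09 0 -0.36" --pt "-0.021 0.14 0 -0.54" --pt "-0.03 0.2 0 -0.72" --pt "-0.039 0.26 0 -0.9" --pt "-0.048 0.32 0 -1.08" --pt "-0.057 0.38 0 -1.26" --pt "-0.066 0.44 0 -1.44" --pt "-0.072 0.48 0 -1.62" --pt "-0.074 0.502 0.005 -1.8" --claw -1

```text
t: 29.75
position: [426.4, -314.5, 138.0]
tool_rot: [-3.14, -0.0, 1.757]
ft_force: [0.2, 0.7, 0.3]
width: 85.5
finger_force: 0.0
```

```bash
python3 g.py 428 -312 80 105
```

```text
t 29.75 p [ 426.4 -314.5  138. ] yaw 100.6 w 85.5 F [0.2 0.7 0.3]
[ 428. -312.   80.  105.] -> [0.0021 0.0021 0.058 ] turn -0.076
```

Request:
move_arm --pt "0.001 0.002 0.03 -0.04" --pt "0.001 0.002 0.058 -0.076" --pt "0.001 0.002 0.058 -0.076" --pt "0.001 0.002 0.058 -0.076"

```text
t: 30.25
position: [430.3, -310.6, 81.2]
tool_rot: [-3.141, -0.0, 1.83]
ft_force: [0.3, 0.2, -1.0]
width: 85.3
finger_force: 0.0
```

```bash
python3 look.py wrist 428 -312 29 38 110; python3 g.py 428 -312 -7 105
```

```text
5195 [[427.1, -312.4], [32.2, 100.8], 14.9] z 32.7 rgb [254. 244. 188.]
t 30.3 p [ 430.7 -310.8   81.7] yaw 104.9 w 85.5 F [-0.7 -1.   0.7]
[ 428. -312.   -7.  105.] -> [-0.0004 -0.003   0.0887] turn -0.002
```

Request:
move_arm --pt "-0.001 -0.003 0.04 0" --pt "-0.001 -0.003 0.075 0" --pt "-0.001 -0.003 0.089 0" --pt "-0.001 -0.003 0.089 0" --pt "-0.001 -0.003 0.089 0"

```text
t: 30.92
position: [428.7, -313.1, -6.5]
tool_rot: [3.14, 0.002, 1.83]
ft_force: [-0.1, -0.5, 0.3]
width: 85.8
finger_force: 0.0
```

Request:
move_arm --pt "0 0 0 0" --pt "0 0 0 0" --pt "0 0 0 0" --pt "0 0 0 0" --pt "0 0 0 0" --pt "0 0 0 0" --pt "0 0 -0.03 0" --pt "0 0 -0.08 0" --pt "0 0 -0.125 0" --pt "0 0 -0.125 0" --claw 1

```text
t: 32.17
position: [429.5, -313.6, 119.8]
tool_rot: [3.137, 0.004, 1.831]
ft_force: [0.4, -0.1, -1.4]
width: 31.3
finger_force: 60.5
```

```bash
python3 g.py 497.6 -61.5 110 8
```

```text
t 32.17 p [ 429.5 -313.6  119.8] yaw 104.9 w 31.3 F [ 0.4 -0.1 -1.4]
[497.6 -61.5 110.    8. ] -> [0.2262 0.1305 0.0096] turn 1.691
```

Request:
move_arm --pt "0.015 0.01 0 0.17" --pt "0.04 0.023 0 0.34" --pt "0.065 0.037 0 0.52" --pt "0.09 0.052 0 0.69" --pt "0.12 0.069 0 0.87" --pt "0.15 0.086 0 1.04" --pt "0.18 0.104 0 1.22" --pt "0.21 0.121 0 1.4" --pt "0.226 0.1305 0.005 1.58" --pt "0.226 0.1305 0.008 1.691"

```text
t: 33.42
position: [494.9, -57.8, 107.0]
tool_rot: [-3.141, 0.003, 0.139]
ft_force: [-0.2, -0.7, -1.1]
width: 31.3
finger_force: 60.4
```

Request:
move_arm --pt "0 0 0 0" --pt "0 0 0 0" --pt "0 0 0 0"

```text
t: 33.8
position: [495.5, -60.6, 109.1]
tool_rot: [-3.141, -0.0, 0.14]
ft_force: [0.2, 0.1, -0.3]
width: 31.1
finger_force: 60.4
```

```bash
python3 g.py 498 -61.5 53.5 8; python3 look.py wrist 498 -62 146 160 120; python3 look.py wrist 540 -50 80 90 70
```

```text
t 33.8 p [495.5 -60.6 109.1] yaw 8.0 w 31.1 F [ 0.2  0.1 -0.3]
[498.  -61.5  53.5   8. ] -> [0.0023 0.0013 0.0556] turn -0.0
14310 [[508.7, -59.0], [78.2, 32.4], 8.3] z 149.1 rgb [232. 188. 130.]
157 [[505.5, -39.5], [1.7, 5.6], 8.5] z 151.8 rgb [118. 108.  97.]
184 [[510.2, -79.7], [8.5, 3.6], 72.7] z 152.3 rgb [123. 111.  99.]
185 [[577.1, -16.7], [42.7, 0.9], 7.9] z 83.1 rgb [140. 118. 105.]
99 [[579.1, -67.1], [28.9, 3.5], 15.6] z 84.4 rgb [110.  91.  80.]
```

Body top 149.1 at TCP 109.1, so the offset is 24 and the body's front end is as expected. Lower to TCP 52.5.

Request:
move_arm --pt "0.002 0.001 0.02 0" --pt "0.002 0.001 0.04 0" --pt "0.002 0.001 0.05 0" --pt "0.002 0.001 0.053 0" --pt "0.002 0.001 0.055 0" --pt "0.002 0.001 0.0565 0" --pt "0.002 0.001 0.0565 0" --pt "0.002 0.001 0.0565 0"

```text
t: 34.9
position: [498.0, -61.0, 52.8]
tool_rot: [-3.142, -0.001, 0.14]
ft_force: [-0.3, 0.5, -0.9]
width: 31.3
finger_force: 60.4
```

Request:
move_arm --pt "0 0 0.001 0" --pt "0 0 0.0015 0" --pt "0 0 0.0015 0"

```text
t: 35.28
position: [498.1, -60.9, 52.6]
tool_rot: [-3.14, -0.0, 0.139]
ft_force: [-5.2, 1.5, 12.6]
width: 31.2
finger_force: 62.4
```

Request:
move_arm --pt "0 0 0 0" --pt "0 0 0 0" --pt "0 0 0 0" --pt "0 0 0 0" --pt "0 0 0 0" --pt "0 0 0 0" --pt "0 0 -0.03 0" --pt "0 0 -0.07 0" --pt "0 0 -0.09 0" --pt "0 0 -0.09 0" --claw -1

```text
t: 36.52
position: [498.9, -61.1, 142.1]
tool_rot: [3.141, -0.003, 0.14]
ft_force: [-0.3, 0.3, 0.0]
width: 85.4
finger_force: 0.0
```

```bash
python3 look.py wrist 498 -62 89 98 100; python3 look.py wrist 615 17 97 106 60; python3 g.py 625 16.7 64 8
```

```text
6581 [[500.1, -60.9], [100.7, 32.3], 7.9] z 92.7 rgb [206. 169. 114.]
631 [[612.0, 14.5], [10.5, 16.5], 9.6] z 102.4 rgb [249. 191.  93.]
t 36.62 p [497.3 -60.6 140.4] yaw 8.0 w 85.2 F [ 0.3  0.4 -0.5]
[625.   16.7  64.    8. ] -> [ 0.1372 -0.0587  0.0763] turn 0.0
```

Request:
move_arm --pt "0.045 -0.02 0 0" --pt "0.09 -0.04 0 0" --pt "0.137 -0.058 0.01 0" --pt "0.137 -0.058 0.02 0" --pt "0.137 -0.058 0.04 0" --pt "0.137 -0.058 0.06 0" --pt "0.137 -0.058 0.076 0" --pt "0.137 -0.058 0.076 0" --pt "0.137 -0.058 0.076 0" --claw 0

```text
t: 37.75
position: [625.7, 15.3, 65.6]
tool_rot: [3.141, -0.001, 0.139]
ft_force: [0.4, 0.0, -0.3]
width: 42.6
finger_force: 0.0
```

Request:
move_arm --pt "0 0 0 0" --pt "0 0 0 0" --pt "0 0 0 0" --pt "0 0 0 0" --pt "0 0 0 0" --claw 1

```text
t: 38.38
position: [626.0, 15.6, 66.0]
tool_rot: [-3.141, -0.001, 0.14]
ft_force: [-1.6, 0.6, 5.8]
width: 15.0
finger_force: 59.2
```

```bash
python3 g.py 629.9 -18.0 65 8
```

```text
t 38.38 p [626.   15.6  66. ] yaw 8.0 w 15.0 F [-1.6  0.6  5.8]
[629.9 -18.   65.    8. ] -> [-0.0008  0.0339  0.001 ] turn 0.001
```

Request:
move_arm --pt "0 0.005 0 0" --pt "0 0.01 0 0" --pt "0 0.015 0 0" --pt "0 0.02 0 0" --pt "0 0.024 0 0" --pt "0 0.027 0 0" --pt "0 0.029 0 0" --pt "0 0.031 0 0" --pt "0 0.032 0 0" --pt "0 0.033 0 0"

```text
t: 39.62
position: [630.6, -15.0, 66.0]
tool_rot: [-3.138, -0.001, 0.142]
ft_force: [-2.7, 5.1, 6.6]
width: 14.9
finger_force: 59.5
```

Request:
move_arm --pt "0 0.001 0 0" --pt "0 0.002 0 0" --pt "0 0.003 0 0" --pt "0 0.004 0 0" --pt "0 0.005 0 0" --pt "0 0.006 0 0" --pt "0 0.007 0 0" --pt "0 0.008 0 0" --pt "0 0.008 0 0" --pt "0 0.008 0 0"

```text
t: 40.88
position: [631.3, -20.0, 66.0]
tool_rot: [-3.134, 0.0, 0.143]
ft_force: [-3.9, 8.4, 11.4]
width: 14.8
finger_force: 60.0
```

Request:
move_arm --pt "0 0 0 0" --pt "0 0 0 0" --pt "0 0 0 0" --pt "0 0 0 0" --pt "0 0 0 0" --pt "0 0 0 0"

```text
t: 41.62
position: [631.3, -20.0, 66.0]
tool_rot: [-3.134, 0.0, 0.143]
ft_force: [-5.4, 9.3, 11.2]
width: 14.8
finger_force: 60.0
```

By geometry the anvil is pressed about 4.8 mm, held for over 0.7 s. Retract.

Request:
move_arm --pt "0 -0.004 0 0" --pt "0 -0.01 0 0" --pt "0 -0.02 0 0" --pt "0 -0.03 0 0" --pt "0 -0.038 0 0" --pt "0 -0.042 0 0" --pt "0 -0.042 0 0" --pt "0 -0.042 0 0"

```text
t: 42.62
position: [625.8, 17.1, 66.1]
tool_rot: [-3.141, -0.001, 0.14]
ft_force: [-1.6, 0.8, 6.7]
width: 15.4
finger_force: 59.6
```

Request:
move_arm --pt "0 0 0 0" --pt "0 0 0 0" --pt "0 0 0 0" --pt "0 0 0 0" --pt "0 0 -0.02 0" --pt "0 0 -0.05 0" --pt "0 0 -0.08 0" --pt "-0.04 0.02 -0.08 0" --pt "-0.09 0.045 -0.08 0" --pt "-0.135 0.069 -0.075 -0.018" --claw 0

```text
t: 43.88
position: [500.3, -72.2, 141.5]
tool_rot: [3.141, -0.002, 0.157]
ft_force: [0.0, -0.9, 1.5]
width: 42.8
finger_force: 0.0
```

Request:
move_arm --pt "0 0 0 0" --pt "0 0 0 0" --pt "0 0 0 0" --pt "0 0 0 0" --claw -1

```text
t: 44.38
position: [502.1, -70.1, 140.3]
tool_rot: [3.141, -0.0, 0.159]
ft_force: [-0.4, -0.1, 0.0]
width: 85.2
finger_force: 0.0
```

```bash
python3 look.py wrist 500 -69 89 98 100;  python3 g.py 500 -69.5 53 9
```

```text
6630 [[501.1, -69.6], [101.4, 32.1], 9.4] z 92.7 rgb [205. 170. 115.]
t 44.42 p [501.9 -70.2 140.2] yaw 9.1 w 85.6 F [-0.9 -0.1 -0.1]
[500.  -69.5  53.    9. ] -> [-0.0018 -0.0011  0.0872] turn 0.002
```

Request:
move_arm --pt "-0.001 -0.001 0.04 0" --pt "-0.001 -0.001 0.075 0" --pt "-0.001 -0.001 0.087 0" --pt "-0.001 -0.001 0.087 0" --pt "-0.001 -0.001 0.087 0"

```text
t: 45.05
position: [501.2, -70.1, 54.2]
tool_rot: [3.141, -0.002, 0.157]
ft_force: [1.0, -0.6, -0.4]
width: 85.1
finger_force: 0.0
```

Request:
move_arm --pt "0 0 0 0" --pt "0 0 0 0" --pt "0 0 0 0" --pt "0 0 0 0" --pt "0 0 0 0" --pt "0 0 0 0" --pt "0 0 0 0" --pt "0 0 -0.03 0" --pt "0 0 -0.07 0" --pt "0 0 -0.08 0" --claw 1

```text
t: 46.3
position: [501.0, -70.1, 134.6]
tool_rot: [3.141, -0.003, 0.158]
ft_force: [-0.3, 0.3, -0.4]
width: 31.2
finger_force: 59.6
```

```bash
python3 g.py 500.6 308.1 132 0.8
```

```text
t 46.3 p [501.  -70.1 134.6] yaw 9.0 w 31.2 F [-0.3  0.3 -0.4]
[500.6 308.1 132.    0.8] -> [ 0.0589 -0.3736  0.0026] turn 0.144
```

Request:
move_arm --pt "0.006 -0.04 0 0.02" --pt "0.014 -0.09 0 0.04" --pt "0.022 -0.14 0 0.06" --pt "0.031 -0.2 0 0.08" --pt "0.041 -0.26 0 0.1" --pt "0.05 -0.32 0 0.12" --pt "0.056 -0.36 0 0.144" --pt "0.059 -0.3735 0.002 0.144" --pt "0.059 -0.3735 0.002 0.144" --pt "0.059 -0.3735 0.002 0.144"

```text
t: 47.55
position: [499.9, 305.7, 131.0]
tool_rot: [3.141, 0.0, 0.01]
ft_force: [0.1, -0.4, -0.4]
width: 31.1
finger_force: 59.7
```

```bash
python3 g.py 500.6 308.1 57 0.8;python3 - <<'E'
from rig import cams
from h import *
d=cams.read_camera("wrist");np.savez("last.npz",**d);P=pts(d);H=hsv(d)
m=(H[...,0]>65)&(H[...,0]<95)&(H[...,1]>80)&(H[...,2]>50)&(P[...,0]>540)&(abs(P[...,1]-308)<60)
q=P[m&(P[...,2]>50)];print(m.sum(),np.median(q,0),np.percentile(q[:,1],[1,99]),"rest axis y there:",308.1+58*np.tan(np.radians(.8)))
m=(P[...,2]>80)&(P[...,0]>560)&(abs(P[...,1]-308)<30);q=P[m];print("tenon y",np.percentile(q[:,1],[1,50,99]),q[:,0].max())
E
```

```text
t 47.55 p [499.9 305.7 131. ] yaw 0.6 w 31.1 F [ 0.1 -0.4 -0.4]
[500.6 308.1  57.    0.8] -> [ 0.0008 -0.0025  0.074 ] turn -0.004
29 [554.09855639 288.7372799   64.45606427] [278.26458588 289.5060752 ] rest axis y there: 308.90988540405255
tenon y [297.40350118 307.06836548 316.77539448] 606.1741882314498
```

Request:
move_arm --pt "0.001 -0.002 0.025 0" --pt "0.001 -0.002 0.05 0" --pt "0.001 -0.002 0.065 0" --pt "0.001 -0.002 0.07 0" --pt "0.001 -0.002 0.073 0" --pt "0.001 -0.002 0.075 0" --pt "0.001 -0.002 0.076 0" --pt "0.001 -0.002 0.076 0"

```text
t: 48.6
position: [501.1, 310.5, 55.8]
tool_rot: [-3.141, -0.001, 0.014]
ft_force: [-1.2, -0.2, 0.6]
width: 31.0
finger_force: 60.1
```

Request:
move_arm --pt "0 0.002 0.001 0" --pt "0 0.002 0.001 0" --pt "0 0.002 0.001 0"

```text
t: 48.98
position: [501.1, 310.4, 55.5]
tool_rot: [-3.138, -0.001, 0.015]
ft_force: [-3.2, 2.2, 6.5]
width: 31.0
finger_force: 60.9
```

Request:
move_arm --pt "0 0 0 0" --pt "0 0 0 0" --pt "0 0 0 0" --pt "0 0 0 0" --pt "0 0 0 0" --pt "0 0 0 0" --pt "0 0 -0.03 0" --pt "0 0 -0.07 0" --pt "0 0 -0.1 0" --pt "0 0 -0.1 0" --claw -0.5

```text
t: 50.22
position: [502.3, 308.7, 156.4]
tool_rot: [-3.139, -0.004, 0.014]
ft_force: [-0.1, -0.1, 0.1]
width: 64.2
finger_force: 0.0
```

```bash
python3 - <<'E'
from rig import r,cams
from h import *
d=cams.read_camera("scene");t=cams.read_camera("top");np.savez("t10.npz",**t)
im=np.hstack([cv2.resize(d["pixels"][215:315,330:460],(416,320)),cv2.resize(t["pixels"][160:280,395:505],(293,320))])
cv2.imwrite("pics/s10.png",im[:,:,::-1])
d=t;P=pts(d);H=hsv(d);Z=np.nan_to_num(P[...,2])
for lo in(22,29):
    m=(Z>lo)&(Z<38)&(H[...,2]>90)&~((H[...,0]>172)|(H[...,0]<4))&(np.hypot(P[...,0]-610,P[...,1]+308)<125)
    n,l,s,_=cv2.connectedComponentsWithStats(m.astype(np.uint8))
    for i in range(1,n):
      if s[i,4]>60:
        q=P[l==i];print(lo,s[i,4],[np.round(k,1) for k in cv2.minAreaRect(q[:,:2].astype(np.float32))],q[:,:2].mean(0).round(1))
E
python3 g.py 616.5 -334 120 75
```

```text
22 567 [array([ 624.4, -308. ]), array([155.5,  35.2]), np.float64(74.7)] [ 619.2 -320.8]
29 392 [array([ 616.2, -334.1]), array([101.1,  33. ]), np.float64(75.2)] [ 615.6 -333.8]
t 50.33 p [500.3 308.5 153.6] yaw 0.8 w 63.7 F [-0.6  0.  -0.4]
[ 616.5 -334.   120.    75. ] -> [0.1074 0.644  0.0334] turn -1.295
```

View pics/s10.png

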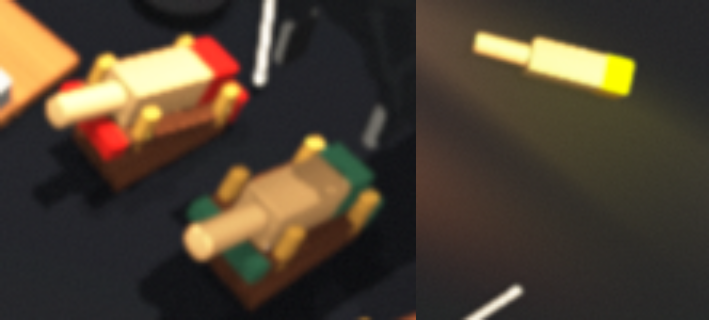

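Red and green both sit on their rests, painted ends at the lips, and yellow is unmoved. Go to yellow.

Request:
move_arm --pt "0.006 0.04 0 -0.13" --pt "0.015 0.09 0 -0.26" --pt "0.025 0.15 0 -0.39" --pt "0.035 0.21 0 -0.52" --pt "0.045 0.27 0 -0.65" --pt "0.055 0.33 0 -0.78" --pt "0.065 0.39 0 -0.91" --pt "0.075 0.45 0 -1.04" --pt "0.085 0.51 0 -1.17" --pt "0.095 0.57 0 -1.295" --claw -1

```text
t: 51.58
position: [603.0, -261.2, 152.2]
tool_rot: [-3.139, -0.002, 1.313]
ft_force: [1.1, 0.8, 1.2]
width: 85.0
finger_force: 0.0
```

```bash
python3 g.py 616.3 -334 85 75
```

```text
t 51.58 p [ 603.  -261.2  152.2] yaw 75.2 w 85.0 F [1.1 0.8 1.2]
[ 616.3 -334.    85.    75. ] -> [-0.0671  0.0316  0.067 ] turn 0.004
```

Request:
move_arm --pt "-0.035 0.016 0.01 0" --pt "-0.06 0.028 0.03 0.004" --pt "-0.067 0.0315 0.055 0.004" --pt "-0.067 0.0315 0.067 0.004" --pt "-0.067 0.0315 0.067 0.004" --pt "-0.067 0.0315 0.067 0.004"

```text
t: 52.32
position: [617.4, -331.9, 87.7]
tool_rot: [3.141, -0.001, 1.306]
ft_force: [-0.3, 0.6, 0.7]
width: 85.5
finger_force: 0.0
```

```bash
python3 look.py wrist 616 -334 29 38 110; python3 g.py 616.3 -334 -7 75
```

```text
1705 [[625.9, -298.5], [26.9, 32.1], 74.6] z 32.6 rgb [255. 249. 206.]
t 52.38 p [ 617.4 -332.3   88.1] yaw 74.8 w 85.3 F [ 0.8 -0.4 -1.1]
[ 616.3 -334.    -7.    75. ] -> [-0.002  -0.0008  0.0951] turn -0.003
```

Request:
move_arm --pt "-0.002 -0.001 0.04 0" --pt "-0.002 -0.001 0.08 0" --pt "-0.002 -0.001 0.095 0" --pt "-0.002 -0.001 0.095 0" --pt "-0.002 -0.001 0.095 0"

```text
t: 53.0
position: [616.3, -335.8, -5.8]
tool_rot: [3.138, 0.001, 1.305]
ft_force: [-0.2, -0.1, -0.0]
width: 85.5
finger_force: 0.0
```

Request:
move_arm --pt "0 0 0 0" --pt "0 0 0 0" --pt "0 0 0 0" --pt "0 0 0 0" --pt "0 0 0 0" --pt "0 0 0 0" --pt "0 0 -0.03 0" --pt "0 0 -0.08 0" --pt "0 0 -0.13 0" --pt "0 0 -0.135 0" --claw 1

```text
t: 54.25
position: [616.5, -336.6, 130.9]
tool_rot: [3.135, 0.002, 1.304]
ft_force: [0.1, 0.4, -0.9]
width: 31.1
finger_force: 60.7
```

```bash
python3 g.py 497.6 -61.5 110 8
```

```text
t 54.25 p [ 616.5 -336.6  130.9] yaw 74.7 w 31.1 F [ 0.1  0.4 -0.9]
[497.6 -61.5 110.    8. ] -> [ 0.2341 -0.1872  0.0194] turn 1.165
```

Request:
move_arm --pt "0.02 -0.016 0 0.12" --pt "0.05 -0.04 0 0.26" --pt "0.08 -0.064 0 0.4" --pt "0.115 -0.092 0 0.55" --pt "0.15 -0.12 0 0.7" --pt "0.185 -0.148 0 0.85" --pt "0.215 -0.172 0 1.0" --pt "0.234 -0.187 0 1.165" --pt "0.234 -0.187 0.01 1.165" --pt "0.234 -0.187 0.019 1.165"

```text
t: 55.5
position: [495.6, -60.3, 106.8]
tool_rot: [3.141, 0.001, 0.141]
ft_force: [1.0, -0.0, -1.1]
width: 31.3
finger_force: 60.6
```

Request:
move_arm --pt "0 0 0 0" --pt "0 0 0 0" --pt "0 0 0 0"

```text
t: 55.88
position: [496.5, -60.5, 108.4]
tool_rot: [-3.142, -0.001, 0.139]
ft_force: [-0.2, -0.3, -1.2]
width: 31.0
finger_force: 60.6
```

```bash
python3 g.py 498 -61.5 52.5 8; python3 look.py wrist 498 -62 140 160 120
```

```text
t 55.88 p [496.5 -60.5 108.4] yaw 7.9 w 31.0 F [-0.2 -0.3 -1.2]
[498.  -61.5  52.5   8. ] -> [0.0013 0.0012 0.0559] turn -0.001
19632 [[533.4, -51.6], [126.1, 44.9], 18.0] z 148.2 rgb [245. 207. 144.]
```

Request:
move_arm --pt "0.001 0.001 0.02 0" --pt "0.001 0.001 0.04 0" --pt "0.001 0.001 0.05 0" --pt "0.001 0.001 0.053 0" --pt "0.001 0.001 0.055 0" --pt "0.001 0.001 0.056 0" --pt "0.001 0.001 0.057 0" --pt "0.001 0.001 0.057 0"

```text
t: 56.92
position: [497.7, -60.8, 52.6]
tool_rot: [-3.14, -0.001, 0.14]
ft_force: [-3.3, 1.9, 10.8]
width: 31.1
finger_force: 62.3
```

Request:
move_arm --pt "0 0 0 0" --pt "0 0 0 0" --pt "0 0 0 0" --pt "0 0 0 0" --pt "0 0 0 0" --pt "0 0 0 0" --pt "0 0 -0.03 0" --pt "0 0 -0.07 0" --pt "0 0 -0.09 0" --pt "0 0 -0.09 0" --claw -1

```text
t: 58.18
position: [498.3, -60.9, 142.1]
tool_rot: [3.141, -0.003, 0.14]
ft_force: [-0.3, 0.7, 0.4]
width: 85.7
finger_force: 0.0
```

```bash
python3 look.py wrist 498 -62 89 98 100; python3 look.py wrist 615 17 97 106 60; python3 g.py 625 17 64 8
```

```text
6599 [[499.7, -60.7], [101.1, 32.4], 7.9] z 92.6 rgb [223. 172. 116.]
602 [[611.3, 14.5], [9.6, 16.9], 12.3] z 102.4 rgb [250. 195.  96.]
t 58.27 p [496.8 -60.4 140.4] yaw 8.0 w 85.5 F [ 0.6  0.1 -0.3]
[625.  17.  64.   8.] -> [ 0.1378 -0.0587  0.0763] turn 0.0
```

Request:
move_arm --pt "0.045 -0.02 0 0" --pt "0.09 -0.04 0 0" --pt "0.138 -0.058 0.01 0" --pt "0.138 -0.058 0.02 0" --pt "0.138 -0.058 0.04 0" --pt "0.138 -0.058 0.06 0" --pt "0.138 -0.058 0.076 0" --pt "0.138 -0.058 0.076 0" --pt "0.138 -0.058 0.076 0" --claw 0

```text
t: 59.4
position: [626.2, 15.7, 65.6]
tool_rot: [3.141, -0.001, 0.139]
ft_force: [0.9, 0.2, 1.0]
width: 42.7
finger_force: 0.0
```

Request:
move_arm --pt "0 0 0 0" --pt "0 0 0 0" --pt "0 0 0 0" --pt "0 0 0 0" --pt "0 0 0 0" --claw 1

```text
t: 60.02
position: [626.4, 16.0, 66.1]
tool_rot: [-3.141, -0.001, 0.14]
ft_force: [-1.5, 0.7, 5.8]
width: 14.8
finger_force: 59.3
```

Request:
move_arm --pt "0 0.005 0 0" --pt "0 0.01 0 0" --pt "0 0.015 0 0" --pt "0 0.02 0 0" --pt "0 0.024 0 0" --pt "0 0.027 0 0" --pt "0 0.029 0 0" --pt "0 0.031 0 0" --pt "0 0.032 0 0" --pt "0 0.033 0 0"

```text
t: 61.28
position: [631.0, -14.8, 66.0]
tool_rot: [-3.138, -0.001, 0.141]
ft_force: [-1.5, 5.3, 7.9]
width: 14.8
finger_force: 59.5
```

Request:
move_arm --pt "0 0.001 0 0" --pt "0 0.002 0 0" --pt "0 0.003 0 0" --pt "0 0.004 0 0" --pt "0 0.005 0 0" --pt "0 0.006 0 0" --pt "0 0.007 0 0" --pt "0 0.008 0 0" --pt "0 0.008 0 0" --pt "0 0.008 0 0"

```text
t: 62.52
position: [631.8, -19.8, 66.0]
tool_rot: [-3.134, 0.0, 0.143]
ft_force: [-5.0, 9.2, 10.5]
width: 15.0
finger_force: 60.0
```

Request:
move_arm --pt "0 0 0 0" --pt "0 0 0 0" --pt "0 0 0 0" --pt "0 0 0 0" --pt "0 0 0 0" --pt "0 0 0 0"

```text
t: 63.28
position: [631.8, -19.8, 66.0]
tool_rot: [-3.134, 0.0, 0.143]
ft_force: [-3.6, 9.3, 11.2]
width: 15.0
finger_force: 60.0
```

Request:
move_arm --pt "0 -0.004 0 0" --pt "0 -0.01 0 0" --pt "0 -0.02 0 0" --pt "0 -0.03 0 0" --pt "0 -0.038 0 0" --pt "0 -0.042 0 0" --pt "0 -0.042 0 0" --pt "0 -0.042 0 0"

```text
t: 64.28
position: [626.2, 17.5, 66.0]
tool_rot: [-3.141, -0.001, 0.14]
ft_force: [-0.7, 0.3, 7.0]
width: 15.1
finger_force: 59.7
```

Request:
move_arm --pt "0 0 0 0" --pt "0 0 0 0" --pt "0 0 0 0" --pt "0 0 0 0" --pt "0 0 -0.02 0" --pt "0 0 -0.05 0" --pt "0 0 -0.08 0" --pt "-0.04 0.02 -0.08 0" --pt "-0.09 0.045 -0.08 0" --pt "-0.135 0.069 -0.075 -0.018" --claw 0

```text
t: 65.53
position: [500.8, -71.8, 141.5]
tool_rot: [3.141, -0.002, 0.157]
ft_force: [1.4, -0.7, -0.1]
width: 42.8
finger_force: 0.0
```

Request:
move_arm --pt "0 0 0 0" --pt "0 0 0 0" --pt "0 0 0 0" --pt "0 0 0 0" --claw -1

```text
t: 66.03
position: [502.6, -69.7, 140.3]
tool_rot: [3.141, -0.0, 0.159]
ft_force: [-0.5, 0.5, 0.4]
width: 85.4
finger_force: 0.0
```

```bash
python3 look.py wrist 500 -69 89 98 100;  python3 g.py 501 -69.5 53 9.3
```

```text
6626 [[500.9, -69.7], [101.1, 32.4], 9.3] z 92.7 rgb [223. 172. 116.]
t 66.08 p [502.3 -69.8 140.2] yaw 9.1 w 85.7 F [ 0.5 -0.1 -0.5]
[501.  -69.5  53.    9.3] -> [-0.0013 -0.0006  0.0872] turn -0.004
```

Request:
move_arm --pt "-0.001 -0.001 0.04 0" --pt "-0.001 -0.001 0.075 0" --pt "-0.001 -0.001 0.087 0" --pt "-0.001 -0.001 0.087 0" --pt "-0.001 -0.001 0.087 0"

```text
t: 66.7
position: [501.6, -69.8, 54.2]
tool_rot: [3.141, -0.002, 0.158]
ft_force: [-0.1, -0.6, 0.2]
width: 85.2
finger_force: 0.0
```

Request:
move_arm --pt "0 0 0 0" --pt "0 0 0 0" --pt "0 0 0 0" --pt "0 0 0 0" --pt "0 0 0 0" --pt "0 0 0 0" --pt "0 0 0 0" --pt "0 0 -0.03 0" --pt "0 0 -0.07 0" --pt "0 0 -0.085 0" --claw 1

```text
t: 67.95
position: [501.2, -69.6, 139.4]
tool_rot: [3.141, -0.002, 0.158]
ft_force: [0.5, 0.1, -1.1]
width: 31.3
finger_force: 59.6
```

```bash
python3 g.py 515.6 435.3 135 -5.3
```

```text
t 67.95 p [501.2 -69.6 139.4] yaw 9.0 w 31.3 F [ 0.5  0.1 -1.1]
[515.6 435.3 135.   -5.3] -> [ 0.0934 -0.4964  0.0044] turn 0.25
```

Request:
move_arm --pt "0.007 -0.04 0 0.03" --pt "0.017 -0.09 0 0.06" --pt "0.028 -0.15 0 0.09" --pt "0.039 -0.21 0 0.12" --pt "0.051 -0.27 0 0.15" --pt "0.062 -0.33 0 0.18" --pt "0.073 -0.39 0 0.22" --pt "0.084 -0.45 0 0.25" --pt "0.092 -0.49 0 0.25" --pt "0.0934 -0.4964 0.004 0.25"

```text
t: 69.2
position: [513.3, 439.8, 131.9]
tool_rot: [3.141, 0.002, -0.086]
ft_force: [-0.5, -0.7, -1.7]
width: 31.0
finger_force: 59.6
```

Request:
move_arm --pt "0 0 0 0" --pt "0 0 0 0" --pt "0 0 0 0"

```text
t: 69.58
position: [515.2, 434.0, 134.4]
tool_rot: [-3.141, 0.0, -0.095]
ft_force: [0.2, -0.1, -0.5]
width: 31.1
finger_force: 59.7
```

```bash
python3 g.py 515.6 435.3 56 -5.3;python3 - <<'E'
from rig import cams
from h import *
d=cams.read_camera("wrist");P=pts(d);H=hsv(d)
m=(H[...,0]>22)&(H[...,0]<34)&(H[...,1]>150)&(H[...,2]>50)&(P[...,0]>560)&(abs(P[...,1]-430)<60)&(P[...,2]>50)&(P[...,2]<72)
q=P[m];print(m.sum(),np.median(q,0),np.percentile(q[:,1],[1,99]),"rest axis y there:",435.0-58*np.tan(np.radians(5.3)))
cv2.imwrite("pics/w11.png",d["pixels"][:,:,::-1])
E
```

```text
t 69.58 p [515.2 434.  134.4] yaw -5.4 w 31.1 F [ 0.2 -0.1 -0.5]
[515.6 435.3  56.   -5.3] -> [ 0.0002 -0.0013  0.0784] turn -0.003
2 [569.97572456 399.60984519  65.89843007] [398.95048104 400.26920935] rest axis y there: 429.61950267813137
```

View pics/w11.png

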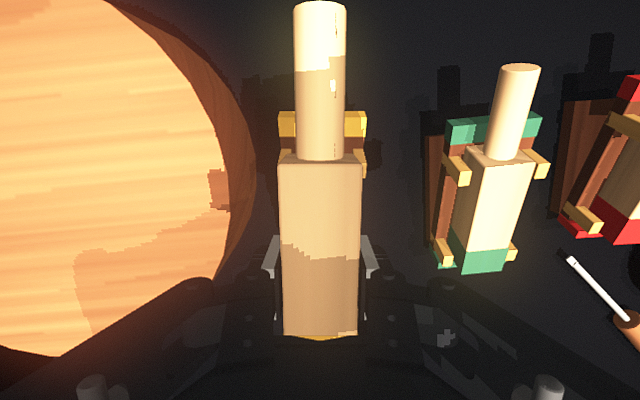

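Wrist view: yellow patch spans 279–367 (centre 323) against the tenon at 320, so it's aligned within 2 mm. There's a round wooden object to the left; I'll check its clearance.

```bash
python3 - <<'E'
from h import *
d=load("t9.npz");P=pts(d)
for u in(90,120,130,134,137,140,145): print(u,P[200,u].round(0),P[225,u].round(0))
E
```

```text
90 [572. 603.  94.] [511. 602.  86.]
120 [572. 530.  90.] [510. 527.  88.]
130 [nan nan nan] [510. 504.  86.]
134 [571. 495.  92.] [511. 498.  73.]
137 [573. 492.  80.] [513. 497.  56.]
140 [577. 492.  59.] [515. 497.  34.]
145 [584. 495.  13.] [518. 496.  -0.]
```

Request:
move_arm --pt "0 0 0.025 0" --pt "0 0 0.05 0" --pt "0 0 0.068 0" --pt "0 0 0.074 0" --pt "0 0 0.077 0" --pt "0 0 0.079 0" --pt "0 0 0.0795 0" --pt "0 0 0.0795 0"

```text
t: 70.62
position: [515.3, 435.7, 55.4]
tool_rot: [-3.141, -0.001, -0.092]
ft_force: [-0.2, -0.6, -0.1]
width: 31.1
finger_force: 59.7
```

Request:
move_arm --pt "0 0.001 0.001 0" --pt "0 0.001 0.0015 0" --pt "0 0.001 0.0015 0"

```text
t: 71.0
position: [515.4, 435.6, 55.0]
tool_rot: [-3.139, -0.001, -0.092]
ft_force: [-2.1, 0.1, 7.2]
width: 31.0
finger_force: 60.7
```

Request:
move_arm --pt "0 0 0 0" --pt "0 0 0 0" --pt "0 0 0 0" --pt "0 0 0 0" --pt "0 0 0 0" --pt "0 0 -0.02 0" --pt "0 0 -0.05 0" --pt "0 0 -0.09 0" --pt "0 0 -0.1 0" --pt "0 0 -0.1 0" --claw -0.2

```text
t: 72.25
position: [515.2, 434.7, 154.3]
tool_rot: [-3.14, -0.001, -0.092]
ft_force: [-0.8, -0.3, -0.5]
width: 51.3
finger_force: 0.0
```

```bash
python3 g.py 625.5 17 145 8;python3 - <<'E'
from rig import r,cams
from h import *
d=cams.read_camera("scene")
cv2.imwrite("pics/s12.png",cv2.resize(d["pixels"][215:375,330:510],(540,480))[:,:,::-1])
E
```

```text
t 72.25 p [515.2 434.7 154.3] yaw -5.3 w 51.3 F [-0.8 -0.3 -0.5]
[625.5  17.  145.    8. ] -> [0.1484 0.4057 0.0089] turn -0.232
```

View pics/s12.png

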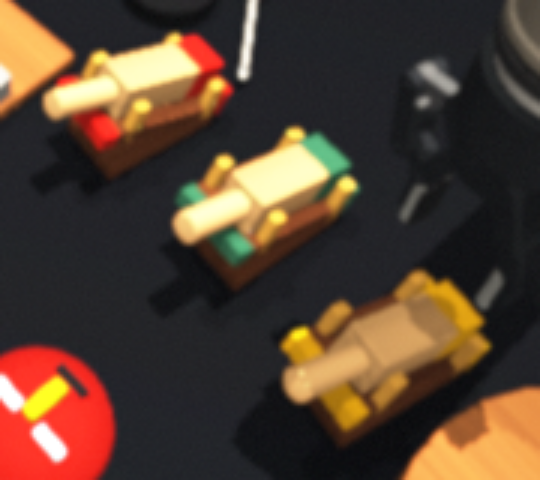

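All three blanks are seated. Now shut the jaw by pushing the tab from its +y side with closed fingers, which keeps them clear of the dial block.

```bash
python3 g.py 621 50 145 8
```

```text
t 72.3 p [514.5 434.6 153. ] yaw -5.3 w 51.4 F [-0.  -1.1 -1.3]
[621.  50. 145.   8.] -> [0.1416 0.3731 0.0078] turn -0.232
```

Request:
move_arm --pt "0.02 0.04 0 -0.03" --pt "0.04 0.09 0 -0.06" --pt "0.06 0.14 0 -0.1" --pt "0.08 0.19 0 -0.13" --pt "0.1 0.24 0 -0.16" --pt "0.12 0.29 0 -0.2" --pt "0.135 0.34 0 -0.23" --pt "0.145 0.37 0.005 -0.232" --pt "0.145 0.373 0.01 -0.232" --pt "0.145 0.373 0.01 -0.232" --claw 1

```text
t: 73.55
position: [623.8, 50.9, 141.5]
tool_rot: [-3.14, 0.003, 0.14]
ft_force: [0.5, 0.4, -0.7]
width: 0.1
finger_force: 0.0
```

```bash
python3 g.py 621 50 66 8; python3 look.py top 626 17 97 106 40
```

```text
t 73.55 p [623.8  50.9 141.5] yaw 8.0 w 0.1 F [ 0.5  0.4 -0.7]
[621.  50.  66.   8.] -> [-0.0027  0.0006  0.0755] turn 0.0
70 [[623.6, 17.0], [32.2, 15.9], 8.7] z 101.3 rgb [254.  203.   38.5]
```

Request:
move_arm --pt "0 -0.003 0.03 0" --pt "0 -0.003 0.06 0" --pt "0 -0.003 0.075 0" --pt "0 -0.003 0.075 0" --pt "0 0.005 0.075 0" --pt "0 0.013 0.075 0" --pt "0 0.022 0.075 0" --pt "0 0.031 0.075 0" --pt "0 0.04 0.075 0" --pt "0 0.045 0.075 0"

```text
t: 74.85
position: [631.1, 4.2, 68.2]
tool_rot: [3.141, -0.0, 0.139]
ft_force: [0.7, 1.5, 1.5]
width: 0.1
finger_force: 0.9
```

```bash
python3 g.py; python3 look.py top 626 -7 97 106 50
```

```text
t 74.85 p [631.1   4.2  68.2] yaw 7.9 w 0.1 F [0.7 1.5 1.5]
```

Request:
move_arm --pt "0 0.004 0 0" --pt "0 0.008 0 0" --pt "0 0.011 0 0" --pt "0 0.014 0 0" --pt "0 0.016 0 0" --pt "0 0.016 0 0"

```text
t: 75.65
position: [632.6, -8.5, 67.9]
tool_rot: [-3.138, 0.001, 0.141]
ft_force: [-2.1, 4.9, 2.2]
width: 0.1
finger_force: 2.9
```

```bash
python3 - <<'E'
from rig import r,cams
from h import *
d=cams.read_camera("scene");P=pts(d);H=hsv(d)
m=(P[...,2]>90)&(P[...,2]<106)&(np.hypot(P[...,0]-630,P[...,1]+15)<60)&(H[...,0]<20)&(H[...,1]>150)&(H[...,2]>90)
q=P[m];print(m.sum(),q.mean(0),q.min(0),q.max(0))
E
```

```text
32 [645.70376905 -27.4632442   98.55356374] [640.96266592 -36.32472845  90.39939532] [649.41859985 -20.19775357 103.15978043]
```

Request:
move_arm --pt "0 0.002 0 0" --pt "0 0.004 0 0" --pt "0 0.006 0 0" --pt "0 0.006 0 0" --pt "0 0.006 0 0"

```text
t: 76.32
position: [632.6, -8.4, 67.9]
tool_rot: [-3.127, 0.004, 0.144]
ft_force: [-8.2, 15.2, 9.5]
width: -0.2
finger_force: 8.1
```

Position is static while the force rises, so it's at the end stop. Back off and rise, then verify.

Request:
move_arm --pt "0 -0.006 0 0" --pt "0 -0.015 0 0" --pt "0 -0.03 0 0" --pt "0 -0.035 0 0" --pt "0 -0.035 -0.05 0" --pt "0 -0.035 -0.1 0" --pt "-0.04 -0.09 -0.1 0" --pt "-0.08 -0.14 -0.1 0" --pt "-0.08 -0.14 -0.1 0"

```text
t: 77.45
position: [532.5, 116.0, 167.1]
tool_rot: [-3.139, 0.003, 0.147]
ft_force: [0.4, -0.1, -0.1]
width: 0.0
finger_force: 0.0
```

```bash
python3 look.py top 632 -32 97 106 50; python3 - <<'E'
from rig import r,cams
from h import *
d=cams.read_camera("scene");P=pts(d);t=load("last.npz");Q=pts(t)
for T,D in(("scene",P),("top",Q)):
    m=(D[...,2]>97)&(D[...,2]<106)&(np.hypot(D[...,0]-632,D[...,1]+32)<35);q=D[m]
    print(T,m.sum(),q.mean(0).round(1),"local y",((q[:,:2].mean(0)-[497.6,-62.2])@[-.139,.990]).round(1))
S=np.r_[P.reshape(-1,3),Q.reshape(-1,3)]
for n,o,a in(("red",(520.4,187.7),-1.6),("grn",(503.6,308.1),.8),("yel",(518.6,435),-5.3)):
    c,s=np.cos(np.radians(a)),np.sin(np.radians(a));L=np.c_[(S[:,:2]-o)@np.array([[c,-s],[s,c]]),S[:,2]]
    b=L[(abs(L[:,1])<25)&(L[:,0]>62)&(L[:,0]<110)&(L[:,2]>60)&(L[:,2]<125)]
    print(n,"tenon",len(b),np.median(b,0).round(1),"max",np.percentile(b,98,axis=0).round(1))
v=d["pixels"];cv2.imwrite("pics/end.png",np.hstack([v[130:330,220:520],t["pixels"][150:350,130:430]])[:,:,::-1])
E
python3 g.py
```

```text
87 [[632.4, -30.4], [35.7, 15.6], 9.7] z 101.4 rgb [255. 219.  27.]
scene 85 [631.9 -28.3 101.6] local y 14.9
top 87 [631.7 -30.8 101.4] local y 12.5
red tenon 155 [77.6  5.2 95. ] max [ 92.1  21.2 103.7]
grn tenon 318 [78.3  4.1 96.7] max [ 94.9  21.2 105. ]
yel tenon 352 [77.9  1.1 96.6] max [ 93.3  18.8 104.3]
t 77.55 p [534.9 112.  168.1] yaw 8.1 w 0.0 F [-0.3 -0.2 -0.2]
```

View pics/end.png

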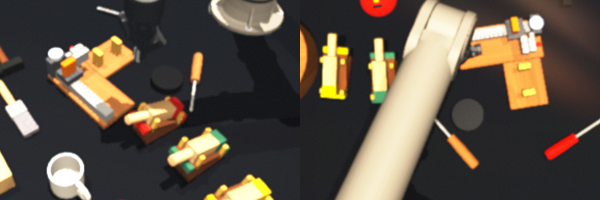

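The jaw is at its end stop, blanks are on their rests and the robot is clear. Handing in.

```bash
python3 -c "
from rig import r
print(r.sign_off())"
```

```text
the job is handed in; nothing more can be done
None
```

The job is handed in and the judge gave no verdict: red, green and yellow were each pressed into the caliper anvil (estimated give about 5 mm), laid on their own rests, and the empty jaw pushed to its end stop (about 65–68 mm by camera).

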